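# Set up a press cure on the hot plate

## Robot

A 6-joint arm with a two-finger parallel gripper is mounted at the origin on the work surface. World frame = base frame: x ahead of the robot, y to its left, z up, the work surface at z = 0. Lengths are in mm, angles in rad, forces in N, time in s.
With the tool pointing down it reaches from about 350 to 975 mm from the base axis. Payload 7.1 kg.
Tool frame: the origin (TCP) lies midway between the tips of the shut fingers; the grasp point (between the pads) lies ctrl.grip_point_offset behind it (ctrl.grip_point_offset is the distance from the TCP to the grasp point, in mm); z points along the fingers, y is the line along which they close (so a half turn about z gives the same grasp; the last joint's range is limited). The gripper opens to 88 mm and grips with 3 to 60 N. Pads are 20 mm wide; open, the fingers measure 115 mm over their backs; the gripper's body (75 mm by 178 mm) begins 61 mm behind the grasp point.
Start: joints at [-1.134, 0.423, 1.63, -0, 1.089, -0.019], TCP at [275.127, -561.168, 194.975] pointing down, gripper open.
Joint ranges: [-3, 3], [-0.9, 2.11], [0.09, 2.58], [-1.31, 4.45], [0.11, 2.69], [-2.54, 2.54]. Speed limits (rad/s): [2.39, 2.39, 3.01, 3.14, 3.14, 3.14].

## Interface

Orientations are given as a rotation vector (axis times angle).
In Python, from workcell import ctrl, get_image, close_job, finder gives the robot as it stands.
- The arm moves only by the tool servo_tool, never from a script. Its argument "deltas" is a list of rows, each a list of 2 entries, a list of its own where there are three numbers: the shift along the tool's x, y, z in mm, then the turn, a rotation vector about the tool's x, y, z in rad. A call has 1 to 5 rows; each row is the pose to reach, as a shift and turn from the pose commanded when the call began, along the tool's axes at that moment; what a row does not reach only later rows make up. A row lasts 1/12 s, in which the tool goes at most 41.7 mm and 7.16 degrees, less where a joint would pass 70% of its speed; a pose out of reach is approached as far as the arm can. A call with a gripper value outside its range is refused whole. "grip" is the closure, from -1 (fully open) to 1 (shut), so that 0 is half open, set as the call begins (left out, the last holds). The fingers move at their own pace and stop on an object; the grip force is fixed at half the most. Time passes only in rows, so rows that repeat a pose let the fingers close. It gives the time, the measured TCP pose, the force, the opening and the grip force at its end, in the units of the state.
- ctrl.get_obs(): the state, without advancing time (a new reading comes with each control period).
- get_image(name): name is "scene" or "side" or "wrist"; returns a dict with "frame" (384x512x3 uint8, blue, green, red), "depth" (384x512 float32, mm along the optical axis (not along the pixel's ray), 0 where there is no reading), "K" (3x3 intrinsics, pixels), "pose" (4x4, takes a point from camera to world coordinates). Camera axes: x right, y down, z forward; pixel columns grow to the right and rows downward; lengths in mm; the calibration is good to about 2 mm. A picture is of the moment at which its call begins.
- close_job(): hands the job in; it is judged then, once.
Trained networks look in a picture, given as the dict that the camera call returned (one of the last four; its "shot" number tells which), for a name from the list of things; names that differ only in an ending like _2 or _b are one class to them, and where a whole thing is asked for, a point or a joint stands for the part that bears it (a point fixed in the world has none). Each returns a list of dicts, best first, with "score" (0 to 1); they miss things now and then, are a little off and sometimes report something else, mostly with a low value. They report only what shows in the picture. A call takes as long as a camera call. They do not tell look-alikes from the thing itself.
- finder.search_frame(query, picture): "rect" ([centre column, centre row, width, height] as shares, 0 to 1, of the picture: columns of its width, rows of its height, round what is visible of it).
- finder.silhouettes(query, picture): "mask" (384x512 bool, what is visible of it) and "rect" ([centre column, centre row, width, height] as shares, 0 to 1, of the picture: columns of its width, rows of its height, round what is visible of it).
The state is a dict: "t": time; "qpos": joint angles; "qvel": joint speeds; "joint_torque": joint torques, N m; "ee_pos": TCP position; "orientation": TCP orientation; "ft_force": force on the tool from outside, world axes, zero at the start; "moment": the same for the moment, N m; "width": finger opening in mm; "grasp_force": force on a finger pad.
Only numpy, scipy, OpenCV 4.12 (cv2) and the standard library are available. Lean on these libraries where they do the work, as an engineer would, in place of code of your own. Each camera call takes 0.05 s, during which the arm holds its last target. There are 200 camera calls.

## Task

Set up the press cure on the hot plate: lay the square ceramic sandwich on the seat of the press jig between its two dowel pins, lower the press plate over both pins until it lies flat on the sandwich, and set the steel weight gently, upright, on the middle of the press plate. Beside the jig, on whichever side the glass has room for both, stand the dial thermometer face up on the glass and beyond it the round test coupon, so that jig, thermometer and coupon form a straight row square to the jig's long side, through its middle, with the thermometer between the other two and about 20 mm of bare glass on either side of it. Leave the amber jar, the spin chuck and the tweezer tray where they are.

Things in the scene. Friction and masses are not known exactly. Their poses are not given: they have to be found in the camera images.
- hotplate: built-in hot plate, fixed: black glass 240 mm (x) by 360 mm (y) in a bright metal frame (276 x 396 mm over all). Origin: centre of its underside, on the deck; glass and frame are level, 8 mm above the deck (z = 0.008). x points away from the robot, y to its left
- jig: press jig, fixed on the glass: flat aluminium base 120 (x) by 70 (y) by 14 mm high, seat outlined in its middle; two upright steel pins, 8 mm diameter, at x = +45 and -45 mm, y = 0, stand 30 mm above the base's top (last 8 mm tapered). Origin: centre of underside, on the glass: seat 14 mm, pin tips 44 mm above it. Anywhere left to right on the hot plate, yaw up to 0.2 rad
- sandwich: square ceramic sandwich, two white alumina substrates glued face to face: 50 x 50 mm, 10 mm thick, white with a thin dark glue line around its edge, about 90 g. Origin: centre of its underside; x and y along its edges. Either pair of edges may lie along the jig
- press_plate: aluminium press plate lying flat on the deck: 115 mm long (its x) by 56 mm wide (its y) by 10 mm thick, 150 g, with two through holes of 11 mm diameter for the pins at x = +45 and -45 mm, y = 0, and an engraved circle in the middle of its top. Origin: centre of its underside. Either way round fits; to be gripped by its long edges, 56 mm apart
- weight: turned steel weight, 0.45 to 0.65 kg: a cylinder of 50 mm diameter and 34 mm height, with a grip knob of 26 mm diameter on a neck above it; the knob reaches from 44 to 56 mm above its underside. Origin: centre of its underside
- thermometer: dial surface thermometer: a flat steel disc of 44 mm diameter and 14 mm height with a white dial and pointer on top. Origin: centre of its underside. Any yaw will do
- coupon: round test coupon: a white alumina disc of 36 mm diameter and 10 mm thickness with a dark glue line around its edge, about 35 g. Origin: centre of its underside. Any yaw will do
- jar: small jar of amber glass with a black screw cap, 36 mm diameter, 53 mm high; origin: centre of its underside; bystander, to be left where it stands
- chuck: grey spin-coater chuck: a disc of 44 mm diameter with dark rings on its top, on a stem, 27 mm high, with a foot of 45 mm; origin: centre of its underside; bystander, to be left where it stands
- tray: low white open tray with two pairs of tweezers, 125 mm (x) by 58 mm (y) by 14 mm high, fixed to the deck; origin: centre of its underside; bystander, to be left where it stands
Mind the look-alikes: they are no part of the job. Of the things that look like the weight, take the one that is nearest to the robot's base at the start.

How it is judged:
By the outcome, as a careful person would: the job done as asked, in the order asked, and still so for the second after the job is handed in, with the robot touching nothing.
It also fails if it takes over 125 s, if anything falls off the work surface, if the arm or the gripper's body presses on something with over 40 N, if the wrist force passes 120 N, or if a joint passes its speed limit or range.

## Working session

There is one attempt and no reset: what is moved stays moved. The work goes in short steps, Python scripts to look and compute and a tool call to move; the robot and the scene stay as the last step left them, time stands still between calls to the robot, and variables do not carry over. Pictures are saved under pics/ and viewed, at most 14 in all, crops included, and the job is handed in when it is done.

Besides the shell and the picture viewer there is one more tool, called after "Emit:" as a command line: name --argument value ..., lists and objects as JSON in quotes. servo_tool: Moves the arm, as the interface text tells. Its arguments: {"type":"object","properties":{"deltas":{"type":"array","items":{"type":"array"}},"grip":{"type":"number"}},"required":["deltas"]}

```bash
ls; mkdir -p pics
python3 - <<'E'
from workcell import ctrl,get_image,finder
import cv2,numpy as np,pickle
o=ctrl.get_obs();print(o['t'],o['ee_pos'],o['orientation'],o['width'],ctrl.grip_point_offset)
ps={}
for n in("scene","side"):
    p=get_image(n);ps[n]=p;cv2.imwrite(f'pics/{n}0.png',p['frame']);print(n,p['pose'].round(2).tolist(),p['K'][0,0])
    pickle.dump(p,open(n+'.pkl','wb'))
    for q in "hotplate jig sandwich press_plate weight thermometer coupon jar chuck tray".split():
        for d in finder.silhouettes(q,p)[:4]:
            m=d['mask']&(p['depth']>0)
            v,u=np.nonzero(m)
            if len(v)==0: continue
            z=p['depth'][v,u]
            X=np.linalg.inv(p['K'])@np.stack([u*z,v*z,z]); W=p['pose'][:3,:3]@X+p['pose'][:3,3:]
            print(q,round(d['score'],2),'px',int(u.mean()),int(v.mean()),'med',np.median(W,axis=1).round(0),'mid',((W.min(1)+W.max(1))/2).round(0),'z95',np.percentile(W[2],95).round(0),'n',len(v))
E
```

```text
pics
0.0 [ 274.85552415 -560.63250704  194.1947408 ] [-3.05888146e+00 -7.09420322e-01  5.53331873e-04] 87.53729827936061 18.700000000000003
scene [[0.78, 0.5, -0.37, 937.51], [0.62, -0.64, 0.46, -545.19], [-0.0, -0.59, -0.81, 1083.19], [0.0, 0.0, 0.0, 1.0]] 436.6326592226769
hotplate 0.83 px 280 244 med [607. -49.   9.] mid [600.  -8.  27.] z95 13.0 n 10961
jig 0.86 px 280 236 med [592. -19.  22.] mid [587. -13.  32.] z95 27.0 n 989
sandwich 0.84 px 169 275 med [ 428. -294.   10.] mid [ 426. -291.    6.] z95 13.0 n 338
press_plate 0.82 px 154 319 med [ 484. -403.   11.] mid [ 481. -401.    6.] z95 14.0 n 1014
weight 0.76 px 292 145 med [426. 272.  35.] mid [421. 282.  30.] z95 58.0 n 225
weight 0.72 px 308 110 med [372. 438.  33.] mid [360. 466.  28.] z95 57.0 n 227
weight 0.54 px 301 91 med [294. 506.  33.] mid [277. 527.  31.] z95 57.0 n 197
thermometer 0.76 px 202 293 med [ 536. -279.   14.] mid [ 533. -277.   11.] z95 18.0 n 225
coupon 0.57 px 318 161 med [519. 287.  10.] mid [517. 290.   7.] z95 13.0 n 93
jar 0.71 px 319 161 med [521. 285.  10.] mid [521. 290.   6.] z95 13.0 n 7
[... 752 characters left out ...]
.   11.] mid [ 481. -399.   11.] z95 15.0 n 241
press_plate 0.17 px 239 172 med [583.  -6.  23.] mid [590. -11.  28.] z95 28.0 n 474
weight 0.77 px 204 284 med [357. 457.  34.] mid [372. 443.  29.] z95 58.0 n 278
weight 0.63 px 224 241 med [411. 294.  35.] mid [416. 288.  31.] z95 58.0 n 191
weight 0.6 px 209 316 med [277. 527.  35.] mid [284. 520.  30.] z95 59.0 n 280
thermometer 0.4 px 288 144 med [ 529. -268.   14.] mid [ 533. -272.   11.] z95 20.0 n 72
jar 0.46 px 173 210 med [636. 301.  38.] mid [641. 297.  31.] z95 56.0 n 137
chuck 0.47 px 272 133 med [ 621. -283.   23.] mid [ 629. -290.   15.] z95 31.0 n 104
tray 0.91 px 185 252 med [501. 393.   6.] mid [500. 391.  10.] z95 17.0 n 640
```

View scene.

Run:
```python
import pickle,cv2
p=pickle.load(open('scene.pkl','rb'));c=p['frame'][60:360,120:400]
cv2.imwrite('pics/a.png',cv2.resize(c,None,fx=2,fy=2,interpolation=cv2.INTER_CUBIC))
```

```text
(no output)
```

View pics/a.png

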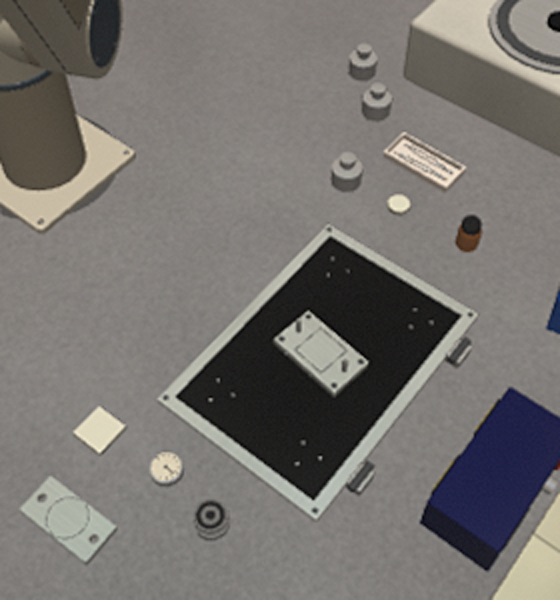

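The weight candidates are at crop (347,170), (376,100) and (363,60). They lie 506, 581 and 594 mm from the base, so I take the first one, at full-image pixel (293,145). The only white square is at crop (100,430). There is one plate at (68,518), a dial at (166,467) and a round white disc at (398,204). The jar, chuck and tray are bystanders.

```bash
cat > h.py <<'E'
from workcell import ctrl,get_image,finder,close_job
import cv2,numpy as np,pickle
from scipy.spatial.transform import Rotation as Ro
def W(p,m):
    v,u=np.nonzero(m&(p['depth']>0)); z=p['depth'][v,u]
    return (p['pose'][:3,:3]@(np.linalg.inv(p['K'])@np.stack([u*z,v*z,z]))+p['pose'][:3,3:]).T
def onplane(p,uv,h):
    uv=np.atleast_2d(uv); d=(p['pose'][:3,:3]@np.linalg.inv(p['K'])@np.c_[uv,np.ones(len(uv))].T).T
    o=p['pose'][:3,3]; return o+d*((h-o[2])/d[:,2])[:,None]
def rect(p,m,h):
    "min-area rectangle of mask outline projected to height h"
    c=max(cv2.findContours(m.astype('uint8'),0,1)[0],key=cv2.contourArea)[:,0]
    r=cv2.minAreaRect(onplane(p,c,h)[:,:2].astype('float32')); return np.round(r[0],1),np.round(r[1],1),round(r[2],1)
def go(x,y,z,yaw=None):
    "tool-frame shift and turn from the measured pose to (x,y,z of grasp-free TCP), tool x at yaw (rad), pointing down"
    o=ctrl.get_obs(); R=Ro.from_rotvec(o['orientation']).as_matrix()
    if yaw is None: yaw=np.arctan2(R[1,0],R[0,0])
    c,s=np.cos(yaw),np.sin(yaw); T=np.array([[c,s,0],[s,-c,0],[0,0,-1]])
    print('t',round(o['t'],2),'at',o['ee_pos'].round(1),'shift',(R.T@(np.array([x,y,z])-o['ee_pos'])).round(1),'turn',Ro.from_matrix(R.T@T).as_rotvec().round(4),'w',round(o['width'],1))
E
python3 - <<'E'
from h import *
for n in('scene','side'):
    p=pickle.load(open(n+'.pkl','rb')); q0=get_image(n)
    for q,h in(('sandwich',10),('press_plate',10),('jig',22),('thermometer',14),('coupon',10)):
        for d in finder.silhouettes(q,q0)[:1]: print(n,q,rect(q0,d['mask'],h))
p=get_image('wrist');print(p['pose'].round(2).tolist(),p['K'].round(0).tolist())
go(430,-288,260,0)
go(590,-14,300,0)
E
```

```text
scene sandwich (array([ 425.7, -291.3]), array([54.8, 51.4]), 0.5)
scene press_plate (array([ 481.4, -402.2]), array([119.1,  59.2]), 1.1)
scene jig (array([589.9, -15.1]), array([ 77. , 122.7]), 82.2)
scene thermometer (array([ 535.5, -278.1]), array([42.7, 44.2]), 38.4)
scene coupon (array([521.7, 286.9]), array([28.9, 34.4]), 34.1)
side press_plate (array([ 480.1, -397.5]), array([117.2,  70.7]), 3.9)
side jig (array([589.6,  -9.7]), array([ 77.4, 133.9]), 83.4)
side thermometer (array([ 625.2, -291.2]), array([39. , 68.8]), 35.2)
side coupon (array([518. , 294.8]), array([34.5, 44.1]), 40.9)
[[0.44, -0.86, -0.26, 347.32], [-0.9, -0.42, -0.13, -527.54], [-0.0, 0.29, -0.96, 384.22], [0.0, 0.0, 0.0, 1.0]] [[299.0, 0.0, 257.0], [0.0, 299.0, 195.0], [0.0, 0.0, 1.0]]
t 1.75 at [ 275.1 -561.2  195. ] shift [ 259.3 -177.1  -65. ] turn [0.     0.     0.4558] w 87.7
t 1.75 at [ 275.1 -561.2  195. ] shift [ 523.6 -352.7 -105. ] turn [0.     0.     0.4558] w 87.7
```

Emit:
servo_tool --deltas '[[[150,-100,-60],[0,0,0.456]],[[150,-100,-60],[0,0,0.456]],[[150,-100,-60],[0,0,0.456]],[[150,-100,-60],[0,0,0.456]],[[150,-100,-60],[0,0,0.456]]]'

```text
t: 2.17
ee_pos: [367.3, -402.8, 256.4]
orientation: [3.141, -0.006, 0.002]
ft_force: [0.7, 0.4, 0.9]
width: 87.8
grasp_force: 0.0
```

Emit:
servo_tool --deltas '[[[102,-163,-19],[0,0,0]],[[102,-163,-19],[0,0,0]],[[102,-163,-19],[0,0,0]],[[102,-163,-19],[0,0,0]],[[102,-163,-19],[0,0,0]]]'

```text
t: 2.58
ee_pos: [469.3, -239.5, 274.7]
orientation: [-3.141, -0.002, -0.002]
ft_force: [0.7, 0.7, -0.1]
width: 87.9
grasp_force: 0.0
```

Emit:
servo_tool --deltas '[[[102,-163,-19],[0,0,0]],[[102,-163,-19],[0,0,0]],[[102,-163,-19],[0,0,0]],[[102,-163,-19],[0,0,0]],[[102,-163,-19],[0,0,0]]]'

```text
t: 3.0
ee_pos: [571.5, -76.2, 293.6]
orientation: [-3.141, -0.002, -0.002]
ft_force: [0.1, -0.4, -0.6]
width: 87.7
grasp_force: 0.0
```

Emit:
servo_tool --deltas '[[[40,-65,-7],[0,0,0]],[[40,-65,-7],[0,0,0]],[[40,-65,-7],[0,0,0]],[[40,-65,-7],[0,0,0]]]'

```text
t: 3.33
ee_pos: [610.3, -12.9, 299.8]
orientation: [3.141, 0.004, -0.0]
ft_force: [-0.4, -0.0, -0.3]
width: 87.8
grasp_force: 0.0
```

Run:
```python
from h import *
go(427,-290,200,0)
p=get_image('wrist');pickle.dump(p,open('wj.pkl','wb'));print(p['pose'].round(2).tolist())
for q,h in(('jig',22),('hotplate',8)):
    for d in finder.silhouettes(q,p)[:1]: print(q,d['score'],rect(p,d['mask'],h))
cv2.imwrite('pics/wj.png',p['frame'])
```

```text
t 3.33 at [610.3 -12.9 299.8] shift [-184.1  276.5   99.8] turn [0.0002 0.0002 0.0029] w 87.8
[[0.0, -0.96, -0.29, 690.68], [-1.0, -0.0, -0.0, -14.01], [0.0, 0.29, -0.96, 488.99], [0.0, 0.0, 0.0, 1.0]]
jig 0.89 (array([588.1, -15.1]), array([ 70.3, 120.5]), 82.5)
hotplate 0.91 (array([601.4, -12.9]), array([301.2, 396.7]), 0.2)
```

View pics/wj.png

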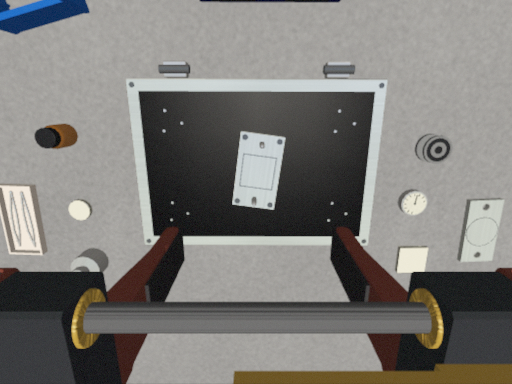

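The wrist picture shows the jig at pixel (258,171). The sandwich is at (411,260), the plate at (482,230), the dial at (414,202), the coupon at (79,210) and the weight at (85,268), which the gripper partly hides. Nothing blocks the jig.

Run:
```python
from h import *
p=get_image('wrist')
for q,h in(('jig',22),('sandwich',10),('press_plate',10),('thermometer',14),('coupon',10)):
    for d in finder.silhouettes(q,p)[:1]: print(q,round(d['score'],2),rect(p,d['mask'],h),np.median(W(p,d['mask']),axis=0).round(1))
# glass boundary: dark glass edges along the jig row
g=p['frame'].mean(2);print(g[165,120:400:1].astype(int).tolist())
go(427,-290,60,0)
```

```text
jig 0.98 (array([588.5, -14.1]), array([ 69.8, 120.4]), 83.1) [591.  -15.2  21.8]
press_plate 0.64 (array([ 480.8, -399.9]), array([120.1,  63.3]), 2.9) [ 484.1 -400.3    9.9]
thermometer 0.8 (array([ 535.6, -272.1]), array([45.5, 42.6]), 50.6) [ 535.3 -272.5   13.9]
coupon 0.95 (array([518.5, 285.5]), array([35.6, 41.2]), 25.6) [519.5 285.9   9.6]
[155, 154, 156, 155, 155, 157, 157, 159, 160, 159, 157, 157, 152, 155, 188, 203, 201, 200, 200, 200, 202, 201, 201, 200, 158, 62, 28, 27, 29, 29, 28, 27, 29, 24, 37, 39, 34, 32, 28, 31, 35, 38, 38, 36, 32, 35, 33, 34, 33, 36, 32, 38, 31, 35, 35, 40, 38, 39, 39, 39, 36, 43, 44, 39, 36, 37, 41, 42, 41, 38, 46, 43, 44, 38, 45, 46, 45, 43, 39, 45, 50, 46, 50, 48, 42, 48, 47, 50, 46, 47, 48, 47, 47, 50, 47, 50, 53, 52, 51, 53, 50, 52, 50, 51, 50, 51, 48, 53, 51, 51, 50, 54, 51, 52, 62, 179, 205, 206, 206, 201, 169, 187, 207, 208, 207, 209, 206, 206, 206, 210, 210, 206, 206, 207, 207, 209, 208, 208, 207, 206, 207, 206, 206, 206, 206, 208, 208, 206, 203, 205, 210, 210, 207, 175, 187, 207, 207, 208, 206, 155, 52, 57, 55, 57, 54, 55, 56, 55, 57, 52, 58, 56, 53, 54, 57, 53, 55, 57, 56, 59, 50, 51, 55, 51, 52, 50, 55, 58, 53, 52, 52, 52, 53, 49, 53, 53, 47, 50, 52, 55, 45, 49, 50, 48, 48, 50, 48, 47, 51, 50, 47, 48, 50, 48, 46, 44, 49, 50, 46, 44, 45, 43, 46, 44, 39, 44, 43, 40, 43, 41, 45, 47, 42, 40, 36, 41, 44, 39, 37, 44, 40, 43, 38, 35, 33, 149, 199, 208, 208, 207, 207, 208, 206, 208, 208, 197, 176, 165, 165, 160, 159, 161, 162, 163, 162, 161, 162, 161, 160, 162, 161, 161, 160, 162, 162, 161, 160, 158, 158, 161]
t 3.78 at [609.6 -15.2 300.1] shift [-182.3  275.1  240.1] turn [ 0.     -0.0001 -0.0013] w 87.8
```

Emit:
servo_tool --deltas '[[[-80,138,75],[0,0,0]],[[-80,138,75],[0,0,0]],[[-80,138,75],[0,0,0]],[[-80,138,75],[0,0,0]],[[-80,138,75],[0,0,0]]]'

```text
t: 4.2
ee_pos: [525.5, -155.4, 222.3]
orientation: [-3.141, 0.005, 0.008]
ft_force: [-0.2, 0.2, 0.2]
width: 87.8
grasp_force: 0.0
```

Emit:
servo_tool --deltas '[[[-80,138,75],[0,0,0]],[[-80,138,75],[0,0,0]],[[-80,138,75],[0,0,0]],[[-80,138,75],[0,0,0]],[[-80,138,75],[0,0,0]]]'

```text
t: 4.62
ee_pos: [446.6, -293.0, 147.9]
orientation: [-3.141, 0.005, 0.005]
ft_force: [-0.2, 0.5, -0.2]
width: 87.7
grasp_force: 0.0
```

Run:
```python
from h import *
p=get_image('wrist');cv2.imwrite('pics/ws.png',p['frame'])
for q,h in(('sandwich',10),('press_plate',10),('thermometer',14)):
    for d in finder.silhouettes(q,p)[:1]: print(q,round(d['score'],2),rect(p,d['mask'],h),np.median(W(p,d['mask']),axis=0).round(1))
go(427,-290,60,0)
```

```text
sandwich 0.74 (array([ 425.3, -292.2]), array([51.7, 49.8]), 0.9) [ 426.2 -292.     9.7]
press_plate 0.76 (array([ 480.3, -403. ]), array([115.7,  59.5]), 2.1) [ 484.7 -403.1    9.8]
thermometer 0.75 (array([ 532.5, -277.1]), array([42.3, 42.8]), 46.6) [ 532.9 -277.5   13.8]
t 4.82 at [ 450.7 -290.2  150.6] shift [-23.8  -0.2  90.6] turn [ 0.0002 -0.0011 -0.0009] w 87.6
```

View pics/ws.png

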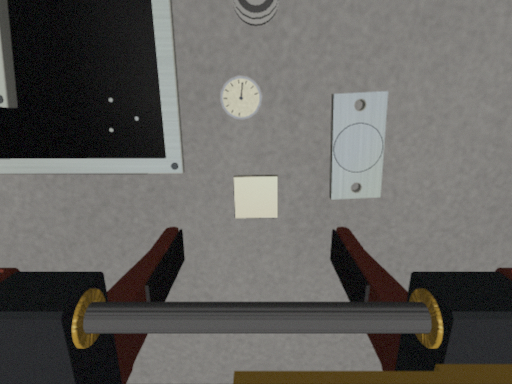

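The sandwich is at pixel (256,197), square to the tool and centred between the fingers.

Emit:
servo_tool --deltas '[[[-25,1.5,40],[0,0,0]],[[-25,1.5,80],[0,0,0]],[[-25,1.5,115],[0,0,0]],[[-25,1.5,138],[0,0,0]],[[-25,1.5,146],[0,0,0]]]'

```text
t: 5.23
ee_pos: [424.6, -289.6, 1.7]
orientation: [-3.139, -0.003, 0.004]
ft_force: [-1.0, 0.2, 0.7]
width: 87.6
grasp_force: 0.0
```

Emit:
servo_tool --deltas '[[[0,0,0],[0,0,0]],[[0,0,0],[0,0,0]],[[0,0,0],[0,0,0]],[[0,0,0],[0,0,0]],[[0,0,0],[0,0,0]]]' --grip 1

```text
t: 5.65
ee_pos: [425.9, -292.5, 5.5]
orientation: [3.14, -0.0, 0.004]
ft_force: [0.2, -0.8, 0.4]
width: 58.0
grasp_force: 0.0
```

Emit:
servo_tool --deltas '[[[0,0,0],[0,0,0]],[[0,0,0],[0,0,0]],[[0,0,0],[0,0,0]]]'

```text
t: 5.9
ee_pos: [424.9, -292.1, 4.3]
orientation: [3.141, -0.001, 0.001]
ft_force: [0.3, 0.3, 0.0]
width: 37.9
grasp_force: 0.0
```

Run:
```python
from h import *
o=[ctrl.get_obs() for _ in range(3)];print([x['ee_pos'].round(1) for x in o],o[0]['width'],o[0]['grasp_force'])
p=get_image('wrist');cv2.imwrite('pics/ws2.png',p['frame'])
for d in finder.silhouettes('sandwich',p)[:1]: print(round(d['score'],2),rect(p,d['mask'],10),np.median(W(p,d['mask']),axis=0).round(1))
o=ctrl.get_obs();print(o['ee_pos'],o['width'],o['grasp_force'])
```

```text
[array([ 424.9, -292.1,    4.3]), array([ 424.9, -292.1,    4.3]), array([ 424.9, -292.1,    4.3])] 37.86366261692449 0.0
0.95 (array([ 426.2, -292.8]), array([52.4, 50.2]), 1.6) [ 428.9 -292.8    9.6]
[ 424.80260622 -291.94912659    4.09002665] 29.67494269041945 0.0
```

View pics/ws2.png

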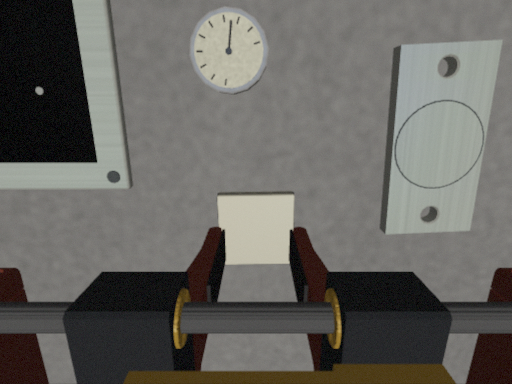

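Run:
```python
from h import *
p=get_image('wrist');o=ctrl.get_obs();print(o['width'],o['grasp_force'],o['ft_force'],o['ee_pos'])
T=np.linalg.inv(p['pose'])
for dy in(-o['width']/2,0,o['width']/2):
  for dz in (0,18.7):
    c=T[:3,:3]@(o['ee_pos']+[0,dy,dz])+T[:3,3]; print(dy,dz,(p['K']@c/c[2])[:2].round(0))
cv2.imwrite('pics/ws3.png',p['frame'][180:300,180:340].repeat(4,0).repeat(4,1))
```

```text
25.501789381158297 0.0 [-0.69055447 -0.93934056 -0.35132395] [ 424.73255346 -291.89740876    3.98428177]
-12.750894690579148 0 [274. 227.]
-12.750894690579148 18.7 [275. 239.]
0 0 [255. 227.]
0 18.7 [255. 239.]
12.750894690579148 0 [236. 227.]
12.750894690579148 18.7 [234. 239.]
```

View pics/ws3.png

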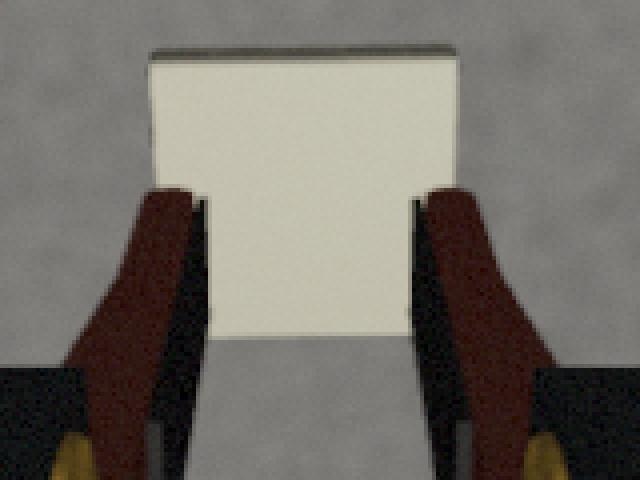

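The fingers are above the sandwich, so their tips must retract as they open. I'll measure the tip height at this width, then raise, open and measure again.

```bash
cat >> h.py <<'E'
def tips(p):
    o=ctrl.get_obs(); P=W(p,np.ones(p['depth'].shape,bool)); R=Ro.from_rotvec(o['orientation']).as_matrix()
    Q=(P-o['ee_pos'])@R   # tool coords
    for s in(-1,1):
        f=Q[(abs(Q[:,0])<13)&(s*Q[:,1]>o['width']/2-2)&(s*Q[:,1]<o['width']/2+15)&(Q[:,2]>-60)&(Q[:,2]<14)]
        print('w',round(o['width'],1),'side',s,'z bins',np.histogram(f[:,2],bins=range(-60,15,3))[0].tolist())
E
python3 - <<'E'
from h import *
p=get_image('wrist');tips(p)
print(W(p,np.pad(np.ones((6,4),bool),((228,150),(219,289)))).round(0)[::4])
E
```

```text
w 22.1 side -1 z bins [75, 79, 56, 73, 59, 56, 54, 48, 55, 52, 25, 2, 0, 0, 0, 0, 0, 167, 339, 0, 0, 6, 0, 0]
w 22.1 side 1 z bins [71, 75, 60, 67, 68, 51, 61, 43, 54, 50, 27, 1, 0, 0, 0, 0, 0, 168, 419, 0, 0, 0, 0, 0]
[[ 427. -268.    9.]
 [ 437. -271.   34.]
 [ 437. -272.   36.]
 [ 436. -272.   36.]
 [ 436. -272.   38.]
 [ 436. -272.   40.]]
```

Emit:
servo_tool --deltas '[[[0,0,-40],[0,0,0]],[[0,0,-40],[0,0,0]],[[0,0,-40],[0,0,0]]]' --grip -0.3

```text
t: 6.35
ee_pos: [426.0, -292.8, 45.3]
orientation: [3.14, -0.0, 0.004]
ft_force: [0.2, 0.3, -0.3]
width: 38.8
grasp_force: 0.0
```

Emit:
servo_tool --deltas '[[[0,0,0],[0,0,0]],[[0,0,0],[0,0,0]],[[0,0,0],[0,0,0]],[[0,0,0],[0,0,0]]]'

```text
t: 6.68
ee_pos: [424.4, -291.5, 43.4]
orientation: [-3.141, 0.0, 0.002]
ft_force: [0.1, -0.7, 0.0]
width: 56.8
grasp_force: 0.0
```

Run:
```python
from h import *
p=get_image('wrist');tips(p)
o=ctrl.get_obs();print(o['ee_pos'])
cv2.imwrite('pics/ws4.png',p['frame'][170:310,150:370].repeat(3,0).repeat(3,1))
g=p['depth'];print(g[220:250:3,180:235:5].round(0))
pickle.dump(p,open('t.pkl','wb'))
```

```text
w 56.9 side -1 z bins [104, 99, 85, 93, 72, 79, 82, 72, 62, 69, 46, 2, 0, 0, 0, 0, 0, 0, 0, 0, 0, 0, 0, 0]
w 56.9 side 1 z bins [109, 92, 86, 95, 87, 76, 70, 73, 64, 71, 44, 4, 0, 0, 0, 0, 0, 0, 0, 0, 0, 0, 0, 0]
[ 424.4313614  -291.57306214   43.41734065]
[[250. 250. 250. 248. 250. 250. 250. 248. 250. 250. 238.]
 [251. 250. 250. 251. 250. 250. 249. 250. 251. 250. 240.]
 [250. 252. 252. 251. 252. 250. 251. 251. 250. 251. 240.]
 [251. 252. 252. 171. 172. 252. 252. 252. 252. 252. 241.]
 [253. 252. 168. 168. 168. 173. 253. 253. 254. 253. 242.]
 [255. 254. 165. 165. 164. 167. 252. 254. 254. 254. 243.]
 [255. 254. 160. 161. 161. 165. 253. 254. 255. 255. 244.]
 [255. 254. 158. 157. 159. 165. 256. 255. 256. 257. 256.]
 [257. 153. 153. 152. 158. 164. 256. 256. 256. 257. 256.]
 [257. 150. 151. 151. 153. 166. 257. 258. 257. 254. 257.]]
```

The tips sit about 27 mm behind the reported TCP at both widths, so the offset is constant. I'll go lower in steps and watch the force.

Emit:
servo_tool --deltas '[[[0,0,25],[0,0,0]],[[0,0,45],[0,0,0]],[[0,0,55],[0,0,0]],[[0,0,58],[0,0,0]],[[0,0,58],[0,0,0]]]' --grip -0.5

```text
t: 7.15
ee_pos: [424.2, -291.4, -14.8]
orientation: [-3.14, 0.0, 0.003]
ft_force: [0.7, -0.6, 0.4]
width: 65.8
grasp_force: 0.0
```

Run:
```python
from h import *
p=get_image('wrist')
o=ctrl.get_obs();print(o['ee_pos'],o['width'],o['ft_force'])
P=p['depth']
m=np.zeros(P.shape,bool);m[225:250]=1
Q=W(p,m);f=Q[(abs(Q[:,0]-o['ee_pos'][0])<14)&(abs(abs(Q[:,1]-o['ee_pos'][1])-o['width']/2-7)<7)]
print(np.histogram(f[:,2],bins=range(-6,40,2)))
cv2.imwrite('pics/ws5.png',p['frame'][180:300,160:360].repeat(3,0).repeat(3,1))
```

```text
[ 424.78090398 -291.82579346  -14.07040719] 65.77921672368872 [ 0.12083488  0.64329462 -0.2859443 ]
(array([  0,   3, 257,  76,   0,   0,   0,   0,   1,  38,  51,  51,  60,
        61,  65,  57,  63,  64,  62,  71,  73,  57]), array([-6, -4, -2,  0,  2,  4,  6,  8, 10, 12, 14, 16, 18, 20, 22, 24, 26,
       28, 30, 32, 34, 36, 38]))
```

View pics/ws5.png

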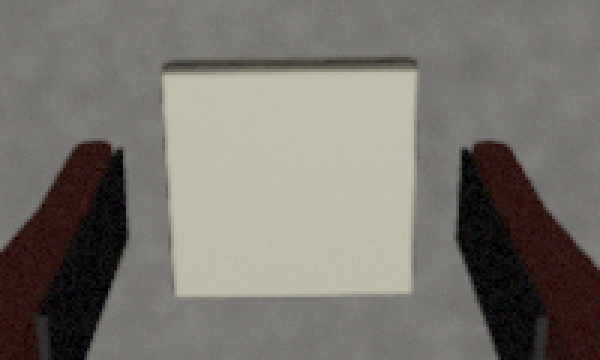

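The fingers now flank the sandwich with tips about 12 mm up. I'll go 9 mm lower, close and lift.

Emit:
servo_tool --deltas '[[[0,0,4],[0,0,0]],[[0,0,7],[0,0,0]],[[0,0,9],[0,0,0]],[[0,0,9],[0,0,0]]]'

```text
t: 7.53
ee_pos: [424.9, -291.9, -23.0]
orientation: [3.141, -0.0, 0.0]
ft_force: [0.1, -0.5, 1.1]
width: 65.9
grasp_force: 0.0
```

Emit:
servo_tool --deltas '[[[0,0,0],[0,0,0]],[[0,0,0],[0,0,0]],[[0,0,0],[0,0,0]],[[0,0,0],[0,0,0]],[[0,0,0],[0,0,0]]]' --grip 1

```text
t: 7.95
ee_pos: [424.9, -291.9, -22.9]
orientation: [3.141, -0.0, 0.0]
ft_force: [1.1, 0.8, 3.0]
width: 49.6
grasp_force: 30.0
```

Emit:
servo_tool --deltas '[[[0,0,0],[0,0,0]],[[0,0,0],[0,0,0]],[[0,0,0],[0,0,0]]]'

```text
t: 8.2
ee_pos: [424.9, -292.0, -22.8]
orientation: [3.141, -0.0, 0.0]
ft_force: [-0.4, 0.3, 3.8]
width: 49.5
grasp_force: 30.0
```

Emit:
servo_tool --deltas '[[[0,0,-20],[0,0,0]],[[0,0,-55],[0,0,0]],[[0,0,-95],[0,0,0]],[[10,-17,-125],[0,0,0]],[[25,-43,-130],[0,0,0]]]'

```text
t: 8.62
ee_pos: [452.2, -251.4, 111.8]
orientation: [3.137, -0.005, 0.011]
ft_force: [0.7, -0.6, -1.1]
width: 49.6
grasp_force: 30.0
```

Emit:
servo_tool --deltas '[[[18,-30,0],[0,0,0]],[[36,-61,0],[0,0,0]],[[54,-92,0],[0,0,0]],[[72,-122,0],[0,0,0]],[[90,-153,0],[0,0,0]]]'

```text
t: 9.03
ee_pos: [540.2, -94.3, 106.8]
orientation: [3.142, -0.0, -0.001]
ft_force: [0.2, -1.1, -1.5]
width: 49.6
grasp_force: 30.0
```

Emit:
servo_tool --deltas '[[[18,-30,0],[0,0,0.06]],[[36,-61,0],[0,0,0.126]],[[48,-81,0],[0,0,0.126]],[[48,-81,0],[0,0,0.126]],[[48,-81,0],[0,0,0.126]]]'

```text
t: 9.45
ee_pos: [587.8, -13.8, 106.4]
orientation: [3.135, -0.194, -0.001]
ft_force: [0.2, -1.8, -0.5]
width: 49.8
grasp_force: 30.0
```

Run:
```python
from h import *
p=get_image('wrist')
cv2.imwrite('pics/wj2.png',p['frame'])
for q,h in(('jig',22),('sandwich',140)):
    for d in finder.silhouettes(q,p)[:1]: print(q,d['score'],rect(p,d['mask'],h),np.median(W(p,d['mask']),axis=0))
go(588,-14.6,60,-.128)
```

```text
jig 0.83 (array([612.2, -18.3]), array([70.1, 74.4]), 82.9) [613.84900472 -18.38187877  21.66110674]
sandwich 0.74 (array([589.4, -15. ]), array([49.6, 51.9]), 82.9) [590.73419731 -14.87961909 138.86283721]
t 9.6 at [586.9 -15.7 106.6] shift [ 1.  -1.3 46.6] turn [0.0003 0.0012 0.0011] w 49.8
```

View pics/wj2.png

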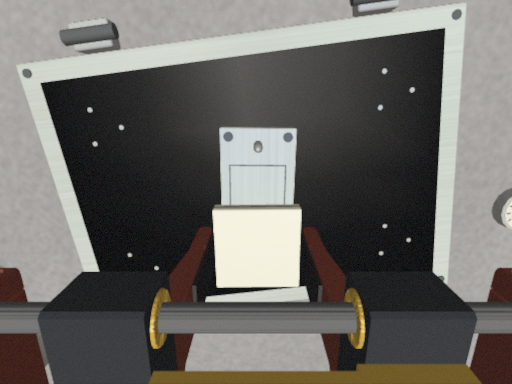

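The sandwich (257,246) lines up with the jig's axis (258), and its yaw matches. Lower it.

Emit:
servo_tool --deltas '[[[-0.5,-0.5,25],[0,0,0]],[[-0.5,-0.5,50],[0,0,0]],[[-0.5,-0.5,72],[0,0,0]],[[-0.5,-0.5,88],[0,0,0]],[[-0.5,-0.5,96],[0,0,0]]]'

```text
t: 10.02
ee_pos: [585.3, -15.6, 8.9]
orientation: [3.135, -0.201, -0.006]
ft_force: [1.2, 0.4, -0.9]
width: 49.6
grasp_force: 30.0
```

Emit:
servo_tool --deltas '[[[0,0,4],[0,0,0]],[[0,0,7],[0,0,0]],[[0,0,9],[0,0,0]],[[0,0,10.5],[0,0,0]],[[0,0,10.5],[0,0,0]]]'

```text
t: 10.43
ee_pos: [587.8, -14.4, 1.0]
orientation: [3.135, -0.198, 0.001]
ft_force: [0.8, 0.9, -0.6]
width: 49.3
grasp_force: 30.0
```

Emit:
servo_tool --deltas '[[[0,0,0.8],[0,0,0]],[[0,0,1.3],[0,0,0]],[[0,0,1.3],[0,0,0]],[[0,0,1.3],[0,0,0]]]'

```text
t: 10.77
ee_pos: [587.5, -14.3, -0.6]
orientation: [-3.135, 0.198, -0.0]
ft_force: [-0.5, -0.2, -0.8]
width: 49.9
grasp_force: 30.0
```

Emit:
servo_tool --deltas '[[[0,0,0],[0,0,0]],[[0,0,0],[0,0,0]],[[0,0,0],[0,0,0]],[[0,0,0],[0,0,0]]]' --grip -0.5

```text
t: 11.1
ee_pos: [587.5, -14.3, -0.7]
orientation: [3.135, -0.198, 0.0]
ft_force: [0.6, -0.6, -0.7]
width: 65.8
grasp_force: 0.0
```

Emit:
servo_tool --deltas '[[[0,0,-30],[0,0,0]],[[0,0,-70],[0,0,0]],[[-15,0,-110],[0,0,-0.06]],[[-30,30,-130],[0,0,-0.126]],[[-30,60,-130],[0,0,-0.126]]]'

```text
t: 11.52
ee_pos: [550.9, -69.7, 133.9]
orientation: [3.141, 0.01, 0.01]
ft_force: [0.6, -1.0, -0.5]
width: 65.6
grasp_force: 0.0
```

Run:
```python
from h import *
p=get_image('wrist')
for q,h in(('jig',22),('sandwich',32)):
    for d in finder.silhouettes(q,p)[:1]: print(q,d['score'],rect(p,d['mask'],h),np.median(W(p,d['mask']),axis=0))
p=get_image('scene')
for q,h in(('jig',22),('sandwich',32)):
    for d in finder.silhouettes(q,p)[:1]: print(q,d['score'],rect(p,d['mask'],h),np.median(W(p,d['mask']),axis=0))
go(500,-401,150,0)
```

```text
jig 0.61 (array([587.7, -15.9]), array([ 71. , 119.7]), 82.4) [610.40015153 -17.06445267  21.66798943]
sandwich 0.61 (array([587. , -15.7]), array([51.9, 52.5]), 83.1) [587.9997161  -15.5283298   31.57915986]
jig 0.73 (array([589.8, -16.4]), array([ 74.6, 124. ]), 82.1) [602.89006284 -24.30236079  22.1528133 ]
sandwich 0.84 (array([589.5, -16.3]), array([53.2, 54.1]), 83.0) [589.16179252 -16.77958396  32.02784291]
t 11.82 at [550.  -69.5 128.6] shift [-49.9 331.5 -21.5] turn [-0.0004  0.0009 -0.0003] w 65.6
```

The sandwich is centred on the seat. Next is the plate.

Emit:
servo_tool --deltas '[[[-7,40,0],[0,0,0]],[[-13,80,-5],[0,0,0]],[[-20,118,-10],[0,0,0]],[[-26,155,-10],[0,0,0]],[[-32,195,-10],[0,0,0]]]' --grip -0.9

```text
t: 12.23
ee_pos: [518.1, -265.3, 138.6]
orientation: [-3.141, -0.003, 0.001]
ft_force: [1.0, 0.1, 1.2]
width: 83.1
grasp_force: 0.0
```

Emit:
servo_tool --deltas '[[[-7,40,0],[0,0,0]],[[-13,80,0],[0,0,0]],[[-18,118,0],[0,0,0]],[[-18,136,0],[0,0,0]],[[-18,136,0],[0,0,0]]]'

```text
t: 12.65
ee_pos: [500.2, -404.2, 138.1]
orientation: [3.141, -0.004, -0.0]
ft_force: [-0.7, 0.7, -0.2]
width: 83.5
grasp_force: 0.0
```

```bash
cat >> h.py <<'E'
def holes(p,m,h):
    "dark spots inside the convex hull of mask m, at height h"
    k=np.zeros(m.shape,'uint8'); c=np.vstack(cv2.findContours(m.astype('uint8'),0,1)[0]); cv2.fillConvexPoly(k,cv2.convexHull(c),1); k=cv2.erode(k,np.ones((7,7)))
    g=cv2.GaussianBlur(p['frame'],(3,3),0).mean(2); b=((g<130)&(k>0)).astype('uint8')
    n,l,s,ce=cv2.connectedComponentsWithStats(b)
    for i in range(1,n):
        if s[i,4]>12: print('spot',ce[i].round(1),s[i].tolist(),onplane(p,ce[i],h)[0].round(1))
E
python3 - <<'E'
from h import *
p=get_image('wrist')
for q,h in(('press_plate',10),):
    for d in finder.silhouettes(q,p)[:1]: print(q,d['score'],rect(p,d['mask'],h),np.median(W(p,d['mask']),axis=0));holes(p,d['mask'],10)
go(480,-401,60,0)
cv2.imwrite('pics/wp.png',p['frame'])
E
```

```text
press_plate 0.75 (array([ 481. , -403.9]), array([118.9,  58.1]), 1.8) [ 485.59530741 -404.31885239    9.79968898]
spot [253.7 157.9] [249, 153, 10, 11, 86] [ 525.8 -402.2   10. ]
spot [257.7 235.1] [253, 231, 10, 9, 70] [ 436.1 -406.3   10. ]
t 12.75 at [ 500.  -400.3  137.9] shift [-19.9   0.8  78. ] turn [-0.0016  0.0014 -0.0007] w 83.7
```

View pics/wp.png

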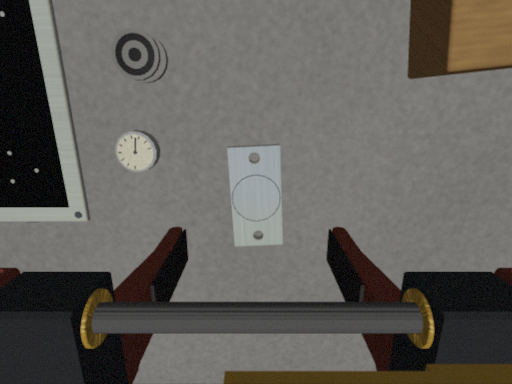

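The holes at (254,158) and (258,235) come out 89.8 mm apart. That puts the plate centre at (481,-404) with yaw 0.045. Descend and grip.

Emit:
servo_tool --deltas '[[[-10,2,35],[0,0,-0.045]],[[-19,3.3,72],[0,0,-0.045]],[[-19,3.3,105],[0,0,-0.045]],[[-19,3.3,128],[0,0,-0.045]],[[-19,3.3,140],[0,0,-0.045]]]'

```text
t: 13.17
ee_pos: [479.7, -400.6, -4.3]
orientation: [-3.137, -0.073, 0.007]
ft_force: [-0.4, 0.8, -0.0]
width: 83.3
grasp_force: 0.0
```

Emit:
servo_tool --deltas '[[[0,0,10],[0,0,0]],[[0,0,17],[0,0,0]],[[0,0,20.5],[0,0,0]],[[0,0,20.5],[0,0,0]],[[0,0,20.5],[0,0,0]]]'

```text
t: 13.58
ee_pos: [481.8, -404.8, -20.4]
orientation: [3.14, 0.071, 0.002]
ft_force: [0.0, -0.6, 0.6]
width: 83.8
grasp_force: 0.0
```

Emit:
servo_tool --deltas '[[[0,0,0],[0,0,0]],[[0,0,0],[0,0,0]],[[0,0,0],[0,0,0]],[[0,0,0],[0,0,0]],[[0,0,0],[0,0,0]]]' --grip 1

```text
t: 14.0
ee_pos: [481.1, -404.4, -21.0]
orientation: [-3.141, -0.07, -0.0]
ft_force: [-1.0, -0.1, 3.8]
width: 55.3
grasp_force: 30.0
```

Emit:
servo_tool --deltas '[[[0,0,0],[0,0,0]],[[0,0,0],[0,0,0]],[[0,0,0],[0,0,0]],[[0,0,0],[0,0,0]]]'

```text
t: 14.33
ee_pos: [481.1, -404.4, -21.0]
orientation: [-3.141, -0.07, -0.0]
ft_force: [-1.6, 1.5, 5.7]
width: 55.0
grasp_force: 30.0
```

Run:
```python
from h import *
go(588,-15,130,-.128);print(ctrl.get_obs()['grasp_force'],ctrl.get_obs()['ft_force'])
```

```text
t 14.33 at [ 481.1 -404.4  -21. ] shift [ 124.2 -384.2 -151. ] turn [-0.000e+00 -1.000e-04  1.727e-01] w 55.0
30.000828802585602 [-1.57030368  1.53322658  5.71088148]
```

Emit:
servo_tool --deltas '[[[0,0,-15],[0,0,0]],[[0,0,-45],[0,0,0]],[[0,0,-80],[0,0,0]],[[6,-20,-105],[0,0,0]],[[16,-50,-110],[0,0,0]]]'

```text
t: 14.75
ee_pos: [497.1, -357.3, 94.1]
orientation: [3.135, 0.066, 0.011]
ft_force: [1.7, -0.5, -2.0]
width: 55.7
grasp_force: 30.0
```

Emit:
servo_tool --deltas '[[[11,-35,0],[0,0,0]],[[22,-70,0],[0,0,0]],[[33,-104,0],[0,0,0]],[[45,-139,0],[0,0,0]],[[56,-174,0],[0,0,0]]]'

```text
t: 15.17
ee_pos: [543.3, -175.9, 89.4]
orientation: [3.14, 0.07, 0.001]
ft_force: [1.2, 0.3, -1.8]
width: 54.9
grasp_force: 30.0
```

Emit:
servo_tool --deltas '[[[11,-35,0],[0,0,0.04]],[[22,-70,0],[0,0,0.08]],[[33,-104,0],[0,0,0.12]],[[45,-139,0],[0,0,0.16]],[[52,-160,0],[0,0,0.173]]]'

```text
t: 15.58
ee_pos: [588.5, -12.1, 89.5]
orientation: [-3.135, 0.202, -0.002]
ft_force: [0.1, 0.4, -1.7]
width: 55.4
grasp_force: 30.0
```

Emit:
servo_tool --deltas '[[[0,0,0],[0,0,0]],[[0,0,0],[0,0,0]],[[0,0,0],[0,0,0]]]'

```text
t: 15.83
ee_pos: [587.4, -15.6, 88.9]
orientation: [3.135, -0.2, -0.0]
ft_force: [-0.8, -0.3, -2.3]
width: 55.0
grasp_force: 30.0
```

Run:
```python
from h import *
p=get_image('wrist');pickle.dump(p,open('pp.pkl','wb'))
go(588,-15,60,-.128)
for d in finder.silhouettes('press_plate',p)[:1]: 
    w=W(p,d['mask']);h=np.median(w[:,2]);print(d['score'],h,rect(p,d['mask'],h),np.median(w,axis=0));holes(p,d['mask'],h)
for d in finder.silhouettes('jig',p)[:1]: print('jig',d['score'],rect(p,d['mask'],22))
cv2.imwrite('pics/wpp.png',p['frame'][80:330,130:390].repeat(2,0).repeat(2,1))
```

```text
t 15.88 at [587.3 -16.1  88.9] shift [ 0.5 -1.2 28.9] turn [ 0.0003  0.0002 -0.0006] w 55.3
0.94 119.66061273558986 (array([598.7, -18. ]), array([55.9, 95.1]), 82.7) [603.57012831 -18.11869576 119.66061274]
spot [257.2 179. ] [250, 177, 15, 4, 20] [628.5 -22.2 119.7]
jig 0.67 (array([640.3, -22. ]), array([69.5, 16.7]), 82.7)
```

View pics/wpp.png

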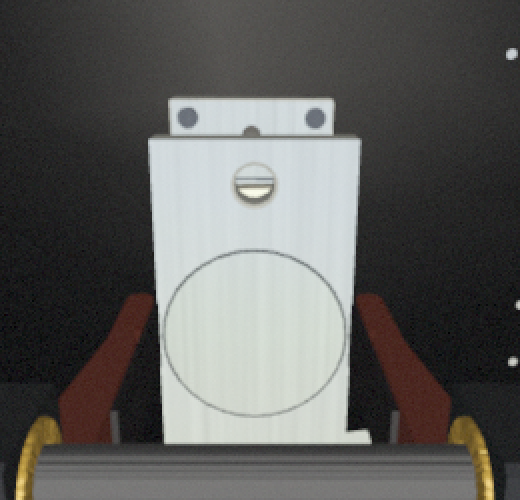

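Run:
```python
from h import *
p=pickle.load(open('pp.pkl','rb'))
g=p['frame'].mean(2)
# hole ellipse and front edges of plate and jig
print('hole',onplane(p,[130+254.5/2,80+184.5/2],119.7)); print('pin tip(top edge)',onplane(p,[130+251/2,80+127/2],52))
print(g[132:152,255].astype(int),g[140,210:305].astype(int).tolist())
u=np.array([np.cos(-.1266),np.sin(-.1266)]);v=np.array([-u[1],u[0]])
def fr(uv,h): q=onplane(p,uv,h)[:,:2]-[588.1,-15]; return (q@np.c_[u,v]).round(1)
print('in jig frame: hole',fr([130+254.5/2,80+184.5/2],119.7),'pin',fr([130+251/2,80+127/2],52),'jig front corners/edges',fr([[130+169/2,80+98/2],[130+333/2,80+98/2]],22),'plate corners',fr([[130+149/2,80+138/2],[130+359/2,80+138/2]],119.7))
```

```text
hole [[632.26040783 -22.77842953 119.7       ]]
pin tip(top edge) [[639.3741317  -22.47601894  52.        ]]
[217 216 217 218 216 217 217 217 216 216 191 116 107 110 116 119 115 161
 203 214] [62, 61, 62, 65, 107, 183, 209, 214, 192, 142, 112, 115, 113, 116, 116, 115, 112, 109, 151, 199, 214, 214, 213, 216, 216, 215, 214, 214, 213, 213, 214, 218, 215, 215, 216, 214, 213, 214, 217, 216, 215, 216, 215, 214, 215, 216, 217, 215, 211, 213, 214, 215, 214, 214, 214, 215, 211, 208, 212, 214, 217, 217, 216, 215, 213, 214, 212, 213, 216, 218, 217, 217, 187, 127, 113, 114, 116, 117, 114, 114, 113, 112, 164, 205, 217, 206, 158, 78, 65, 62, 63, 66, 64, 61, 64]
in jig frame: hole [[44.8 -2.1]] pin [[51.8 -0.9]] jig front corners/edges [[ 60.2  33.5]
 [ 60.1 -35.2]] plate corners [[ 57.4  25.7]
 [ 57.3 -29.8]]
```

Run:
```python
from h import *
u=np.array([np.cos(-.1266),np.sin(-.1266)]);v=np.array([-u[1],u[0]])
for n in('wj.pkl','pp.pkl'):
    p=pickle.load(open(n,'rb'));w=W(p,np.ones((384,512),bool))
    q=np.c_[(w[:,:2]-[588.1,-15])@np.c_[u,v],w[:,2]]
    for s in(-45,45):
        k=q[(abs(q[:,0]-s)<13)&(abs(q[:,1])<13)&(q[:,2]>34)&(q[:,2]<56)]
        print(n,s,len(k),k.round(1)[np.argsort(-k[:,2])][:12].tolist())
```

```text
wj.pkl -45 29 [[-44.2, -0.6, 52.7], [-46.0, -0.9, 52.1], [-45.2, 2.4, 50.9], [-45.1, 0.8, 50.7], [-46.7, 0.6, 50.6], [-47.0, 2.2, 50.4], [-43.9, 2.5, 50.1], [-43.8, 1.0, 49.7], [-43.8, -0.5, 49.0], [-42.7, 1.2, 48.2], [-44.0, -2.1, 47.8], [-45.8, -2.4, 47.3]]
wj.pkl 45 26 [[45.3, -0.9, 52.9], [43.7, -1.2, 51.9], [43.5, 0.3, 51.9], [46.4, 0.7, 51.8], [44.9, 0.5, 51.7], [43.2, 1.7, 51.0], [45.2, -2.5, 50.5], [44.5, 1.9, 49.9], [45.9, 2.0, 49.7], [46.2, -0.9, 48.9], [41.7, -0.0, 48.9], [41.8, -1.5, 48.3]]
pp.pkl -45 0 []
pp.pkl 45 21 [[48.5, 0.2, 46.7], [48.4, -0.5, 46.5], [48.2, 1.8, 44.6], [48.2, 1.0, 44.4], [48.1, -2.1, 44.2], [48.1, -1.3, 43.9], [48.9, -0.5, 43.8], [48.7, -1.3, 42.6], [48.6, 0.3, 41.9], [48.5, 1.1, 41.2], [47.7, -2.9, 41.2], [48.4, -2.1, 40.7]]
```

Emit:
servo_tool --deltas '[[[0.2,-1.6,20],[0,0,0]],[[0.2,-1.6,38],[0,0,0]],[[0.2,-1.6,50],[0,0,0]],[[0.2,-1.6,52],[0,0,0]],[[0.2,-1.6,52],[0,0,0]]]'

```text
t: 16.4
ee_pos: [587.4, -14.2, 35.9]
orientation: [3.135, -0.203, -0.003]
ft_force: [0.7, -0.1, -1.9]
width: 55.1
grasp_force: 30.0
```

Run:
```python
from h import *
p=get_image('wrist');pickle.dump(p,open('pp2.pkl','wb'))
go(588,-15,11,-.1266)
u=np.array([np.cos(-.1266),np.sin(-.1266)]);v=np.array([-u[1],u[0]])
for q in('press_plate','jig'):
  for d in finder.silhouettes(q,p)[:1]: 
    w=W(p,d['mask']);h=np.median(w[:,2]) if q!='jig' else 22;r=rect(p,d['mask'],h);print(q,d['score'],h,r)
    c=cv2.findContours(d['mask'].astype('uint8'),0,1)[0];c=max(c,key=cv2.contourArea)[:,0]
    f=(onplane(p,c,h)[:,:2]-[588.1,-15])@np.c_[u,v];print('jig-frame xmax',np.percentile(f[:,0],98).round(1),'v',f[:,1].min().round(1),f[:,1].max().round(1))
cv2.imwrite('pics/wpp2.png',p['frame'][100:250,180:340].repeat(4,0).repeat(4,1))
```

```text
t 16.45 at [588.1 -14.1  36.7] shift [ 0.   0.9 25.7] turn [ 0.0001  0.0004 -0.0023] w 55.0
press_plate 0.6 66.60169640398401 (array([597.9, -16.6]), array([56.3, 96.5]), 83.0)
jig-frame xmax 58.2 v -28.6 28.0
jig 0.85 22 (array([644. , -22.5]), array([69.3, 10. ]), 82.6)
jig-frame xmax 61.1 v -35.1 34.2
```

View pics/wpp2.png

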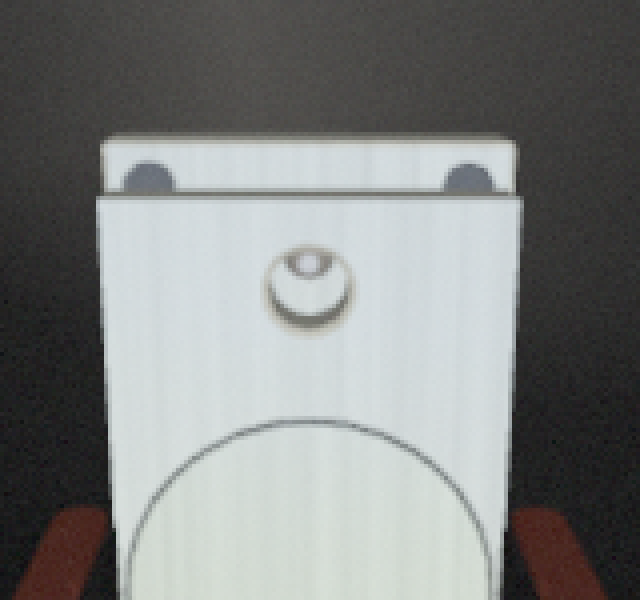

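The pin tip shows through the front hole and is centred sideways (309 against 309). Now check the lengthwise fit.

Run:
```python
from h import *
p=pickle.load(open('pp2.pkl','rb'))
u=np.array([np.cos(-.1266),np.sin(-.1266)]);v=np.array([-u[1],u[0]])
for n,uv,h in(('tip',[180+309/4,100+264/4],52),('hole',[180+309/4,100+289/4],66.6)):
    print(n,((onplane(p,uv,h)[:,:2]-[588.1,-15])@np.c_[u,v]).round(2))
w=W(p,np.pad(np.ones((8,12),bool),((162,214),(251,249))));print(((w[:,:2]-[588.1,-15])@np.c_[u,v]).round(1)[(w[:,2]>38)&(w[:,2]<55)].tolist(),w[:,2].round(0).tolist())
```

```text
tip [[45.08 -0.91]]
hole [[44.6  -0.88]]
[[46.6, 1.0], [46.6, 0.4], [46.6, -0.2], [46.8, -0.8], [46.8, -1.4], [46.6, -1.9], [45.8, 2.2], [45.9, 1.6], [46.2, 1.0], [46.1, 0.4], [45.9, -0.2], [46.4, -0.8], [46.4, -1.3], [46.3, -1.9], [46.1, -2.5], [45.9, -3.1], [44.6, 2.9], [45.0, 2.2], [45.3, 1.6], [45.5, 1.0], [45.7, 0.4], [45.5, -0.2], [45.4, -0.8], [45.4, -1.4], [45.4, -1.9], [45.2, -2.5], [45.2, -3.1], [44.6, -3.8], [43.8, 2.9], [44.5, 2.2], [44.8, 1.6], [45.1, 1.0], [45.0, 0.4], [45.0, -0.2], [45.1, -0.8], [45.0, -1.3], [44.9, -1.9], [44.5, -2.5], [44.4, -3.2], [43.2, -3.9], [44.1, 2.2], [44.2, 1.6], [44.4, 1.0], [44.5, 0.4], [44.4, -0.2], [44.3, -0.8], [44.3, -1.3], [44.4, -1.9], [43.8, -2.6], [43.7, -3.2], [43.1, 1.6], [43.3, 1.0], [43.6, 0.4], [43.6, -0.2], [44.0, -0.8], [43.6, -1.4], [43.3, -2.0], [43.3, -2.6], [42.7, 1.0], [42.8, 0.4], [42.9, -0.2], [42.9, -0.8], [42.7, -1.4], [42.8, -2.0]] [66.0, 65.0, 67.0, 66.0, 67.0, 65.0, 66.0, 65.0, 67.0, 66.0, 66.0, 66.0, 66.0, 65.0, 65.0, 50.0, 51.0, 51.0, 52.0, 51.0, 51.0, 66.0, 65.0, 66.0, 66.0, 50.0, 50.0, 52.0, 51.0, 50.0, 53.0, 52.0, 52.0, 51.0, 50.0, 65.0, 47.0, 49.0, 50.0, 51.0, 52.0, 51.0, 51.0, 51.0, 51.0, 50.0, 50.0, 47.0, 46.0, 49.0, 51.0, 52.0, 52.0, 51.0, 52.0, 51.0, 51.0, 49.0, 49.0, 43.0, 24.0, 50.0, 51.0, 51.0, 52.0, 51.0, 51.0, 51.0, 51.0, 49.0, 48.0, 21.0, 22.0, 21.0, 48.0, 49.0, 51.0, 51.0, 53.0, 51.0, 49.0, 49.0, 22.0, 22.0, 21.0, 21.0, 21.0, 49.0, 50.0, 50.0, 50.0, 49.0, 50.0, 22.0, 20.0, 22.0]
```

Emit:
servo_tool --deltas '[[[0.3,0,3],[0,0,0]],[[0.3,0,6],[0,0,0]],[[0.3,0,9],[0,0,0]],[[0.3,0,11],[0,0,0]],[[0.3,0,12],[0,0,0]]]'

```text
t: 16.97
ee_pos: [588.2, -13.6, 24.3]
orientation: [3.135, -0.201, -0.001]
ft_force: [-0.2, -0.0, -1.7]
width: 55.2
grasp_force: 30.0
```

Emit:
servo_tool --deltas '[[[0,0,3],[0,0,0]],[[0,0,6],[0,0,0]],[[0,0,9],[0,0,0]],[[0,0,11],[0,0,0]],[[0,0,12],[0,0,0]]]'

```text
t: 17.38
ee_pos: [588.2, -13.7, 12.2]
orientation: [3.135, -0.201, -0.001]
ft_force: [0.7, -0.8, -1.4]
width: 55.7
grasp_force: 30.0
```

Emit:
servo_tool --deltas '[[[0,0,0.5],[0,0,0]],[[0,0,1],[0,0,0]],[[0,0,1.4],[0,0,0]],[[0,0,1.4],[0,0,0]]]'

```text
t: 17.72
ee_pos: [588.5, -13.7, 11.3]
orientation: [-3.135, 0.201, -0.0]
ft_force: [-0.2, 0.3, -2.1]
width: 55.1
grasp_force: 30.0
```

Emit:
servo_tool --deltas '[[[0,0,0.4],[0,0,0]],[[0,0,0.4],[0,0,0]]]'

```text
t: 17.88
ee_pos: [588.6, -13.7, 11.0]
orientation: [-3.135, 0.201, -0.0]
ft_force: [-0.1, 0.0, -1.1]
width: 55.8
grasp_force: 30.0
```

Emit:
servo_tool --deltas '[[[0,0,0],[0,0,0]],[[0,0,0],[0,0,0]],[[0,0,0],[0,0,0]],[[0,0,0],[0,0,0]]]' --grip -0.6

```text
t: 18.22
ee_pos: [588.6, -13.7, 11.0]
orientation: [-3.135, 0.201, -0.0]
ft_force: [0.2, -0.8, 0.4]
width: 70.2
grasp_force: 0.0
```

Emit:
servo_tool --deltas '[[[0,0,-25],[0,0,0]],[[0,0,-60],[0,0,0]],[[0,0,-100],[0,0,0]],[[0,0,-135],[0,0,-0.08]],[[0,0,-158],[0,0,-0.127]]]'

```text
t: 18.63
ee_pos: [589.8, -13.7, 172.7]
orientation: [3.141, 0.004, 0.006]
ft_force: [0.5, -0.1, -0.6]
width: 70.2
grasp_force: 0.0
```

Run:
```python
from h import *
p=get_image('wrist')
for q,h in(('jig',22),('press_plate',42)):
    for d in finder.silhouettes(q,p)[:1]:
        w=W(p,d['mask']);print(q,d['score'],rect(p,d['mask'],h),np.percentile(w[:,2],[5,50,95]).round(1))
        if q!='jig':
            k=w[abs(w[:,2]-42)<4]; A=np.c_[k[:,:2]-k[:,:2].mean(0),np.ones(len(k))];print('tilt',np.linalg.lstsq(A,k[:,2],rcond=None)[0].round(4))
go(440,285,170,0)
cv2.imwrite('pics/pl.png',p['frame'])
```

```text
jig 0.79 (array([596.2,  15.2]), array([ 32.6, 121.7]), 67.6) [19.8 21.7 47.3]
press_plate 0.62 (array([588.7, -14.2]), array([ 57. , 116.5]), 82.8) [40.5 41.8 43.1]
tilt [-1.60000e-03 -1.00000e-04  4.18438e+01]
t 18.78 at [589.8 -13.7 171.1] shift [-150.4 -298.5    0.3] turn [ 0.0002 -0.0046 -0.0017] w 70.4
```

View pics/pl.png

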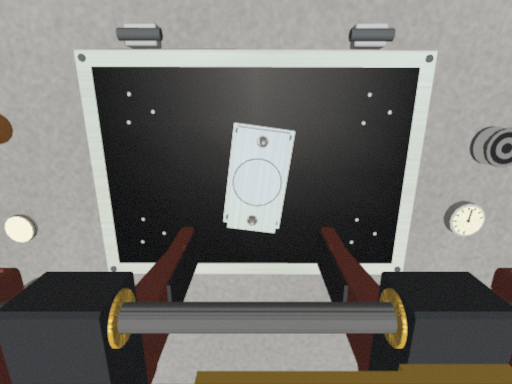

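The plate lies flat at z = 42 with both pins through at (263,141) and (252,220). Now the weight.

Emit:
servo_tool --deltas '[[[-18,-36,0],[0,0,0]],[[-36,-72,0],[0,0,0]],[[-54,-108,0],[0,0,0]],[[-72,-144,0],[0,0,0]],[[-90,-180,0],[0,0,0]]]'

```text
t: 19.2
ee_pos: [496.3, 167.3, 167.0]
orientation: [3.141, -0.005, -0.005]
ft_force: [0.5, 0.4, 0.2]
width: 70.1
grasp_force: 0.0
```

Emit:
servo_tool --deltas '[[[-18,-36,0],[0,0,0]],[[-36,-72,0],[0,0,0]],[[-54,-108,0],[0,0,0]],[[-60,-119,0],[0,0,0]],[[-60,-119,0],[0,0,0]]]'

```text
t: 19.62
ee_pos: [436.4, 287.2, 167.2]
orientation: [3.14, 0.003, -0.004]
ft_force: [-1.2, 0.1, 0.6]
width: 70.1
grasp_force: 0.0
```

```bash
cat >> h.py <<'E'
def disc(p,q,zlo,zhi):
    for d in finder.silhouettes(q,p)[:3]:
        w=W(p,d['mask']);k=w[(w[:,2]>zlo)&(w[:,2]<zhi)]
        if len(k)>9:
            (c,r)=cv2.minEnclosingCircle(k[:,:2].astype('float32'));print(q,round(d['score'],2),'mean',k.mean(0).round(1),'mid',((k.max(0)+k.min(0))/2)[:2].round(1),'circ',np.round(c,1),round(r,1),'z95',np.percentile(w[:,2],95).round(1))
E
python3 - <<'E'
from h import *
p=get_image('wrist');disc(p,'weight',52,62);disc(p,'coupon',6,14)
go(418,285,18,0);cv2.imwrite('pics/ww.png',p['frame'])
E
```

```text
weight 0.62 mean [418.9 281.7  55.6] mid [418.6 281.9] circ [418.4 281.5] 12.9 z95 56.3
coupon 0.9 mean [517.8 288.6   9.7] mid [517.6 288.6] circ [517.7 288.8] 17.9 z95 10.8
t 19.77 at [438.6 284.5 167.9] shift [-20.4  -0.7 149.9] turn [ 0.0013  0.0014 -0.0016] w 70.0
```

View pics/ww.png

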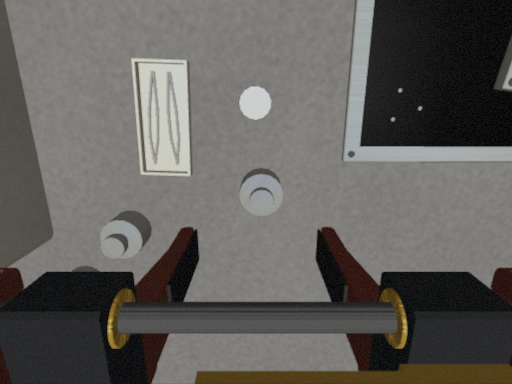

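The chosen weight is at (261,195), and its knob circle of radius 12.9 fits. The look-alikes are at (121,238) and (85,270). Grip the knob.

Emit:
servo_tool --deltas '[[[-20,3,35],[0,0,0]],[[-20,3,75],[0,0,0]],[[-20,3,110],[0,0,0]],[[-20,3,138],[0,0,0]],[[-20,3,150],[0,0,0]]]'

```text
t: 20.18
ee_pos: [417.4, 279.5, 15.2]
orientation: [3.138, -0.006, -0.007]
ft_force: [-0.1, -0.3, 0.1]
width: 70.0
grasp_force: 0.0
```

Emit:
servo_tool --deltas '[[[0,0,0],[0,0,0]],[[0,0,0],[0,0,0]],[[0,0,0],[0,0,0]],[[0,0,0],[0,0,0]],[[0,0,0],[0,0,0]]]' --grip 1

```text
t: 20.6
ee_pos: [419.8, 282.8, 20.1]
orientation: [-3.14, 0.003, -0.003]
ft_force: [0.6, -1.1, -0.6]
width: 40.5
grasp_force: 0.0
```

Emit:
servo_tool --deltas '[[[0,0,0],[0,0,0]],[[0,0,0],[0,0,0]],[[0,0,0],[0,0,0]],[[0,0,0],[0,0,0]],[[0,0,0],[0,0,0]]]'

```text
t: 21.02
ee_pos: [419.2, 282.6, 19.5]
orientation: [-3.141, 0.001, -0.001]
ft_force: [-0.1, -3.2, 6.9]
width: 24.8
grasp_force: 30.0
```

Emit:
servo_tool --deltas '[[[0,0,0],[0,0,0]],[[0,0,0],[0,0,0]],[[0,0,0],[0,0,0]]]'

```text
t: 21.27
ee_pos: [419.2, 282.6, 19.5]
orientation: [-3.141, 0.001, -0.001]
ft_force: [0.6, -2.7, 6.3]
width: 24.7
grasp_force: 30.0
```

Emit:
servo_tool --deltas '[[[0,0,-8],[0,0,0]],[[0,0,-25],[0,0,0]],[[0,0,-50],[0,0,0]],[[0,0,-75],[0,0,0]],[[3,6,-90],[0,0,0]]]'

```text
t: 21.68
ee_pos: [421.6, 277.3, 110.9]
orientation: [-3.141, 0.001, -0.001]
ft_force: [1.3, 0.3, -5.6]
width: 24.6
grasp_force: 30.0
```

Emit:
servo_tool --deltas '[[[8,14,0],[0,0,0]],[[20,35,0],[0,0,0]],[[34,60,0],[0,0,0]],[[49,86,0],[0,0,0]],[[64,112,0],[0,0,0]]]'

```text
t: 22.1
ee_pos: [485.2, 163.4, 108.8]
orientation: [3.141, -0.0, -0.002]
ft_force: [0.1, -0.3, -5.5]
width: 24.6
grasp_force: 30.0
```

Emit:
servo_tool --deltas '[[[15,26,0],[0,0,0]],[[30,52,0],[0,0,0]],[[45,78,0],[0,0,0]],[[60,105,0],[0,0,0]],[[75,131,0],[0,0,0]]]'

```text
t: 22.52
ee_pos: [560.1, 32.0, 108.6]
orientation: [-3.142, 0.002, 0.002]
ft_force: [-0.4, -0.6, -4.8]
width: 24.7
grasp_force: 30.0
```

Emit:
servo_tool --deltas '[[[12,21,0],[0,0,0]],[[21,37,0],[0,0,0]],[[27,46,0],[0,0,0]],[[28,48,0],[0,0,0]],[[28,48,0],[0,0,0]]]'

```text
t: 22.93
ee_pos: [587.9, -14.7, 108.5]
orientation: [-3.141, 0.003, 0.002]
ft_force: [0.2, 0.5, -5.1]
width: 24.6
grasp_force: 30.0
```

Emit:
servo_tool --deltas '[[[0,0,0],[0,0,0]],[[0,0,0],[0,0,0]],[[0,0,0],[0,0,0]]]'

```text
t: 23.18
ee_pos: [587.8, -13.6, 108.8]
orientation: [-3.141, -0.0, 0.001]
ft_force: [0.0, 1.3, -5.9]
width: 24.7
grasp_force: 30.0
```

Run:
```python
from h import *
p=get_image('wrist');disc(p,'weight',160-19.5+16,175)
go(589.3,-14.2,61.5,0)
for d in finder.silhouettes('weight',p)[:1]: w=W(p,d['mask']);print(np.percentile(w,[2,50,98],axis=0).round(1))
for s in('scene',):
    p=get_image(s)
    for d in finder.silhouettes('weight',p)[:3]: w=W(p,d['mask']);print(s,np.percentile(w,[2,50,98],axis=0).round(1).tolist())
o=ctrl.get_obs();print(o['ft_force'],o['moment'])
```

```text
t 23.28 at [588.1 -13.9 108.9] shift [ 1.2  0.3 47.4] turn [-0.      0.0002 -0.0001] w 24.9
[[576.7 -34.5  95.2]
 [598.4 -14.5 124.3]
 [611.7   5.1 145.7]]
scene [[581.9, -38.9, 92.6], [600.4, -25.1, 122.0], [612.8, 2.8, 146.9]]
[-0.72506403  0.08020416 -5.49423308] [ 0.05848783 -0.00707881  0.02581035]
```

Emit:
servo_tool --deltas '[[[0.5,0.3,10],[0,0,0]],[[1,0.3,22],[0,0,0]],[[1,0.3,33],[0,0,0]],[[1,0.3,40],[0,0,0]],[[1,0.3,43],[0,0,0]]]'

```text
t: 23.85
ee_pos: [588.0, -15.0, 63.5]
orientation: [-3.141, 0.002, 0.005]
ft_force: [-0.4, 0.4, -5.1]
width: 24.5
grasp_force: 30.0
```

Emit:
servo_tool --deltas '[[[0,0,1],[0,0,0]],[[0,0,2],[0,0,0]],[[0,0,3],[0,0,0]],[[0,0,3.6],[0,0,0]],[[0,0,3.6],[0,0,0]]]'

```text
t: 24.27
ee_pos: [589.7, -15.0, 62.6]
orientation: [3.142, -0.002, 0.001]
ft_force: [0.6, 1.0, -5.2]
width: 24.5
grasp_force: 30.0
```

Emit:
servo_tool --deltas '[[[0,0,0.3],[0,0,0]],[[0,0,0.6],[0,0,0]],[[0,0,0.6],[0,0,0]]]'

```text
t: 24.52
ee_pos: [589.5, -15.0, 61.8]
orientation: [3.142, -0.002, 0.0]
ft_force: [-0.4, 0.6, -5.1]
width: 24.5
grasp_force: 30.0
```

Emit:
servo_tool --deltas '[[[0,-0.5,0.2],[0,0,0]],[[0,-0.5,0.4],[0,0,0]],[[0,-0.5,0.4],[0,0,0]]]'

```text
t: 24.77
ee_pos: [589.5, -14.6, 61.6]
orientation: [3.141, -0.002, 0.0]
ft_force: [-0.9, -0.2, -1.2]
width: 25.0
grasp_force: 30.0
```

Emit:
servo_tool --deltas '[[[0,0,0.2],[0,0,0]],[[0,0,0.4],[0,0,0]],[[0,0,0.4],[0,0,0]]]'

```text
t: 25.02
ee_pos: [589.7, -14.6, 61.6]
orientation: [3.142, -0.002, 0.001]
ft_force: [-1.7, -1.2, 4.1]
width: 24.7
grasp_force: 30.0
```

Emit:
servo_tool --deltas '[[[0,0,0],[0,0,0]],[[0,0,0],[0,0,0]],[[0,0,0],[0,0,0]],[[0,0,0],[0,0,0]]]' --grip -0.4

```text
t: 25.35
ee_pos: [589.7, -14.4, 60.9]
orientation: [-3.142, 0.002, -0.001]
ft_force: [0.7, 1.1, -0.5]
width: 48.1
grasp_force: 0.0
```

Emit:
servo_tool --deltas '[[[0,0,-10],[0,0,0]],[[0,0,-35],[0,0,0]],[[0,0,-70],[0,0,0]],[[-3,20,-90],[0,0,0]],[[-7,55,-90],[0,0,0]]]'

```text
t: 25.77
ee_pos: [586.0, -68.1, 156.5]
orientation: [3.141, 0.004, 0.014]
ft_force: [0.5, 0.2, 0.5]
width: 61.5
grasp_force: 0.0
```

Emit:
servo_tool --deltas '[[[-5,40,0],[0,0,0]],[[-10,80,0],[0,0,0]],[[-15,120,0],[0,0,0]],[[-20,160,0],[0,0,0]],[[-25,195,0],[0,0,0]]]'

```text
t: 26.18
ee_pos: [556.8, -266.9, 151.9]
orientation: [3.141, -0.003, 0.002]
ft_force: [0.8, 0.3, 0.1]
width: 61.4
grasp_force: 0.0
```

Emit:
servo_tool --deltas '[[[0,10,0],[0,0,0]],[[0,10,0],[0,0,0]],[[0,10,0],[0,0,0]]]'

```text
t: 26.43
ee_pos: [557.0, -274.3, 151.1]
orientation: [-3.141, 0.004, -0.0]
ft_force: [-0.8, 0.6, -1.3]
width: 61.3
grasp_force: 0.0
```

Run:
```python
from h import *
p=get_image('wrist');disc(p,'thermometer',11,18)
p=get_image('scene');cv2.imwrite('pics/s3.png',p['frame'][170:320,180:380].repeat(3,0).repeat(3,1))
for q in('weight','press_plate'):
  for d in finder.silhouettes(q,p)[:1]: w=W(p,d['mask']);print(q,np.percentile(w,[2,50,98],axis=0).round(1).tolist())
go(535,-277,-22,0)
```

```text
thermometer 0.63 mean [ 533.6 -277.4   13.9] mid [ 532.9 -277.3] circ [ 532.8 -277.5] 21.9 z95 15.2
weight [[568.8, -38.7, 48.3], [595.8, -23.6, 77.1], [613.3, 5.5, 100.9]]
press_plate [[536.6, -46.1, 36.1], [619.7, -22.6, 42.1], [645.4, 10.8, 47.7]]
t 26.68 at [ 557.5 -272.9  151. ] shift [-22.4   4.2 173. ] turn [-0.0002  0.0002  0.0008] w 61.5
```

View pics/s3.png

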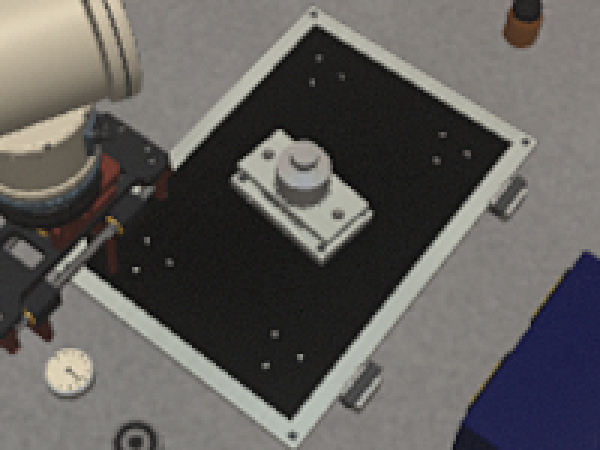

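The weight stands upright on the middle of the plate. Now take the thermometer.

Emit:
servo_tool --deltas '[[[-12,4.5,35],[0,0,0]],[[-24.5,4.5,75],[0,0,0]],[[-24.5,4.5,115],[0,0,0]],[[-24.5,4.5,145],[0,0,0]],[[-24.5,4.5,160],[0,0,0]]]'

```text
t: 27.1
ee_pos: [530.4, -276.6, -12.8]
orientation: [-3.139, -0.0, 0.007]
ft_force: [-0.8, 0.3, 0.3]
width: 61.6
grasp_force: 0.0
```

Emit:
servo_tool --deltas '[[[0,0,7],[0,0,0]],[[0,0,12],[0,0,0]],[[0,0,12],[0,0,0]],[[0,0,12],[0,0,0]]]'

```text
t: 27.43
ee_pos: [533.6, -279.0, -20.1]
orientation: [3.141, -0.001, 0.002]
ft_force: [-0.0, -1.0, 0.1]
width: 61.7
grasp_force: 0.0
```

Emit:
servo_tool --deltas '[[[0,0,0],[0,0,0]],[[0,0,0],[0,0,0]],[[0,0,0],[0,0,0]],[[0,0,0],[0,0,0]],[[0,0,0],[0,0,0]]]' --grip 1

```text
t: 27.85
ee_pos: [533.2, -279.1, -20.1]
orientation: [3.141, -0.002, 0.002]
ft_force: [-0.1, 1.6, 6.8]
width: 42.8
grasp_force: 30.0
```

Emit:
servo_tool --deltas '[[[0,0,0],[0,0,0]],[[0,0,0],[0,0,0]],[[0,0,0],[0,0,0]]]'

```text
t: 28.1
ee_pos: [533.2, -279.2, -20.1]
orientation: [3.141, -0.002, 0.002]
ft_force: [-0.5, 1.6, 5.7]
width: 42.5
grasp_force: 30.0
```

Emit:
servo_tool --deltas '[[[0,0,-20],[0,0,0]],[[0,0,-55],[0,0,0]],[[0,0,-90],[0,0,0]],[[0,0,-122],[0,0,0]],[[3,-15,-135],[0,0,0]]]'

```text
t: 28.52
ee_pos: [537.7, -266.5, 118.4]
orientation: [3.138, -0.005, 0.01]
ft_force: [1.0, -1.4, -0.4]
width: 42.3
grasp_force: 30.0
```

Emit:
servo_tool --deltas '[[[6,-32,0],[0,0,-0.1]],[[12,-65,0],[0,0,-0.2]],[[18,-98,0],[0,0,-0.3]],[[24,-130,0],[0,0,-0.4]],[[30,-163,0],[0,0,-0.5]]]'

```text
t: 28.93
ee_pos: [565.2, -98.6, 113.2]
orientation: [-3.042, -0.783, 0.001]
ft_force: [-0.0, 0.2, -1.3]
width: 42.7
grasp_force: 30.0
```

Emit:
servo_tool --deltas '[[[22,-27,0],[0,0,-0.1]],[[44,-54,0],[0,0,-0.2]],[[66,-80,0],[0,0,-0.3]],[[88,-107,0],[0,0,-0.4]],[[108,-130,0],[0,0,-0.5]]]'

```text
t: 29.35
ee_pos: [597.6, 67.8, 113.1]
orientation: [-2.753, -1.512, 0.002]
ft_force: [0.8, -0.2, -0.1]
width: 42.5
grasp_force: 30.0
```

Emit:
servo_tool --deltas '[[[0,0,0],[0,0,-0.1]],[[0,0,0],[0,0,-0.2]],[[0,0,0],[0,0,-0.3]],[[0,0,0],[0,0,-0.4]],[[0,0,0],[0,0,-0.444]]]'

```text
t: 29.77
ee_pos: [597.4, 65.9, 112.9]
orientation: [-2.352, -2.081, 0.002]
ft_force: [0.7, -0.5, -0.3]
width: 42.8
grasp_force: 30.0
```

Emit:
servo_tool --deltas '[[[0,0,0],[0,0,0]],[[0,0,0],[0,0,0]],[[0,0,0],[0,0,0]]]'

```text
t: 30.02
ee_pos: [598.0, 65.2, 113.4]
orientation: [-2.36, -2.073, 0.001]
ft_force: [-0.2, -0.4, -1.7]
width: 42.7
grasp_force: 30.0
```

Run:
```python
from h import *
go(598.2,61.8,-12,1.444)
p=get_image('wrist');disc(p,'thermometer',100,170);o=ctrl.get_obs();print(o['qpos'].round(2),o['grasp_force'])
go(598.2,61.8,-12,1.444)
```

```text
t 30.02 at [598.   65.2 113.4] shift [ -3.4   0.7 125.4] turn [-0.0007  0.0001 -0.0026] w 42.7
thermometer 0.94 mean [598.8  66.3 146.6] mid [598.5  64.3] circ [598.4  63.6] 22.1 z95 148.3
[0.09 0.49 1.74 0.   0.91 0.22] 29.99971519340761
t 30.12 at [598.3  65.  113.7] shift [ -3.2   0.4 125.7] turn [-0.0003  0.     -0.0021] w 42.7
```

Emit:
servo_tool --deltas '[[[-2.3,0.3,30],[0,0,0]],[[-2.3,0.3,65],[0,0,0]],[[-2.3,0.3,95],[0,0,0]],[[-2.3,0.3,113],[0,0,0]],[[-2.3,0.3,119],[0,0,0]]]'

```text
t: 30.53
ee_pos: [596.1, 62.3, -8.3]
orientation: [-2.358, -2.072, 0.006]
ft_force: [-0.2, 0.3, -0.2]
width: 42.8
grasp_force: 30.0
```

Emit:
servo_tool --deltas '[[[0,0,2],[0,0,0]],[[0,0,4],[0,0,0]],[[0,0,5.5],[0,0,0]],[[0,0,6],[0,0,0]],[[0,0,6],[0,0,0]]]'

```text
t: 30.95
ee_pos: [599.3, 62.6, -10.0]
orientation: [2.358, 2.074, 0.002]
ft_force: [-0.5, 0.9, -1.0]
width: 42.7
grasp_force: 30.0
```

Emit:
servo_tool --deltas '[[[0,0,0.3],[0,0,0]],[[0,0,0.6],[0,0,0]],[[0,0,0.6],[0,0,0]]]'

```text
t: 31.2
ee_pos: [598.7, 62.6, -11.4]
orientation: [2.359, 2.075, 0.001]
ft_force: [-0.7, -0.3, -0.5]
width: 42.5
grasp_force: 30.0
```

Go down about 0.7 mm more, release, and rise. Then on to the coupon.

Emit:
servo_tool --deltas '[[[0,0,0.4],[0,0,0]],[[0,0,0.7],[0,0,0]],[[0,0,0.7],[0,0,0]]]'

```text
t: 31.45
ee_pos: [598.6, 62.6, -12.1]
orientation: [2.359, 2.075, 0.0]
ft_force: [-0.9, 0.3, 4.2]
width: 42.7
grasp_force: 30.0
```

Emit:
servo_tool --deltas '[[[0,0,0],[0,0,0]],[[0,0,0],[0,0,0]],[[0,0,0],[0,0,0]],[[0,0,0],[0,0,0]]]' --grip -0.4

```text
t: 31.78
ee_pos: [598.4, 62.6, -12.6]
orientation: [-2.359, -2.075, 0.0]
ft_force: [-0.2, -0.2, -0.3]
width: 61.2
grasp_force: 0.0
```

Emit:
servo_tool --deltas '[[[0,0,-15],[0,0,0]],[[0,0,-45],[0,0,0]],[[0,0,-85],[0,0,0]],[[0,0,-125],[0,0,0]],[[0,0,-160],[0,0,0]]]'

```text
t: 32.2
ee_pos: [598.5, 62.6, 149.7]
orientation: [2.359, 2.075, 0.001]
ft_force: [1.3, 0.5, 0.9]
width: 61.7
grasp_force: 0.0
```

Run:
```python
from h import *
p=get_image('wrist');disc(p,'thermometer',18,26);disc(p,'coupon',6,14)
p=get_image('scene');disc(p,'thermometer',18,28)
go(518,288.7,60,1.444)
```

```text
thermometer 0.57 mean [598.5  61.4  21.8] mid [598.5  60.6] circ [598.5  60.6] 21.8 z95 23.1
thermometer 0.58 mean [600.5  60.8  22.7] mid [599.4  61.7] circ [599.2  62. ] 22.6 z95 26.2
t 32.45 at [597.9  62.5 147. ] shift [ 214.2 -108.    87.1] turn [-0.0007  0.0001 -0.0012] w 61.4
```

Emit:
servo_tool --deltas '[[[30,-15,0],[0,0,0]],[[65,-33,0],[0,0,0]],[[101,-51,0],[0,0,0]],[[137,-69,0],[0,0,0]],[[173,-87,0],[0,0,0]]]'

```text
t: 32.87
ee_pos: [532.1, 246.0, 145.1]
orientation: [-2.359, -2.073, 0.006]
ft_force: [0.9, 1.1, 0.6]
width: 61.2
grasp_force: 0.0
```

Emit:
servo_tool --deltas '[[[28,-14,0],[0,0,0]],[[41,-21,20],[0,0,0]],[[41,-21,55],[0,0,0]],[[41,-21,60],[0,0,0]],[[41,-21,60],[0,0,0]]]'

```text
t: 33.28
ee_pos: [515.5, 287.1, 83.7]
orientation: [-2.357, -2.074, 0.013]
ft_force: [0.0, -0.1, 0.2]
width: 61.2
grasp_force: 0.0
```

Run:
```python
from h import *
p=get_image('wrist');disc(p,'coupon',6,14)
go(517.8,288.7,-22,1.444)
```

```text
t 33.38 at [518.5 287.9  87.1] shift [  0.8  -0.7 109.1] turn [-0.0015  0.0011 -0.0019] w 60.9
```

Emit:
servo_tool --deltas '[[[0.8,-0.7,30],[0,0,0]],[[0.8,-0.7,65],[0,0,0]],[[0.8,-0.7,90],[0,0,0]],[[0.8,-0.7,103],[0,0,0]],[[0.8,-0.7,109],[0,0,0]]]'

```text
t: 33.8
ee_pos: [518.1, 288.7, -22.2]
orientation: [-2.36, -2.073, 0.002]
ft_force: [0.0, 0.0, 0.5]
width: 61.7
grasp_force: 0.0
```

Emit:
servo_tool --deltas '[[[0,0,0],[0,0,0]],[[0,0,0],[0,0,0]],[[0,0,0],[0,0,0]],[[0,0,0],[0,0,0]],[[0,0,0],[0,0,0]]]' --grip 1

```text
t: 34.22
ee_pos: [519.1, 290.0, -20.0]
orientation: [2.358, 2.075, 0.004]
ft_force: [0.4, -0.8, 5.3]
width: 34.2
grasp_force: 30.0
```

Emit:
servo_tool --deltas '[[[0,0,0],[0,0,0]],[[0,0,0],[0,0,0]],[[0,0,0],[0,0,0]],[[0,0,0],[0,0,0]]]'

```text
t: 34.55
ee_pos: [519.1, 290.0, -20.0]
orientation: [2.358, 2.075, 0.003]
ft_force: [-0.5, 0.0, 7.3]
width: 33.9
grasp_force: 30.0
```

Emit:
servo_tool --deltas '[[[0,0,-15],[0,0,0]],[[0,0,-45],[0,0,0]],[[0,0,-80],[0,0,0]],[[-12,8,-98],[0,0,0]],[[-36,24,-100],[0,0,0]]]'

```text
t: 34.97
ee_pos: [539.3, 253.5, 83.3]
orientation: [2.354, 2.077, 0.012]
ft_force: [0.9, -1.3, -0.7]
width: 34.2
grasp_force: 30.0
```

Emit:
servo_tool --deltas '[[[-30,21,0],[0,0,0]],[[-60,42,0],[0,0,0]],[[-90,62,0],[0,0,0]],[[-112,78,0],[0,0,0]],[[-120,83,0],[0,0,0]]]'

```text
t: 35.38
ee_pos: [606.2, 117.9, 79.2]
orientation: [2.361, 2.071, 0.002]
ft_force: [-0.1, 0.9, -0.2]
width: 33.9
grasp_force: 30.0
```

Emit:
servo_tool --deltas '[[[0,0,0],[0,0,0]],[[0,0,0],[0,0,0]],[[0,0,0],[0,0,0]]]'

```text
t: 35.63
ee_pos: [603.5, 122.2, 78.6]
orientation: [-2.358, -2.075, 0.0]
ft_force: [-0.2, -0.4, -0.0]
width: 34.1
grasp_force: 30.0
```

Run:
```python
from h import *
p=get_image('wrist');disc(p,'coupon',90,130);disc(p,'thermometer',18,26)
go(605.8,121.3,-12,1.444)
```

```text
coupon 0.76 mean [604.1 122.  107.6] mid [603.9 120.4] circ [603.8 120.3] 18.1 z95 109.0
t 35.78 at [603.6 122.4  78.6] shift [-0.9  2.3 90.6] turn [-0.0004 -0.      0.0007] w 34.1
```

Emit:
servo_tool --deltas '[[[0.6,1.9,25],[0,0,0]],[[0.6,1.9,55],[0,0,0]],[[0.6,1.9,75],[0,0,0]],[[0.6,1.9,84],[0,0,0]],[[0.6,1.9,87],[0,0,0]]]'

```text
t: 36.2
ee_pos: [604.7, 122.0, -10.2]
orientation: [-2.357, -2.075, 0.004]
ft_force: [-0.0, -0.0, 0.2]
width: 34.1
grasp_force: 30.0
```

Emit:
servo_tool --deltas '[[[0,0,1.5],[0,0,0]],[[0,0,2.5],[0,0,0]],[[0,0,3.3],[0,0,0]],[[0,0,3.3],[0,0,0]],[[0,0,3.3],[0,0,0]]]'

```text
t: 36.62
ee_pos: [606.9, 121.5, -10.8]
orientation: [2.358, 2.074, 0.002]
ft_force: [-0.4, -0.2, -0.8]
width: 33.8
grasp_force: 30.0
```

Emit:
servo_tool --deltas '[[[0,-0.7,0.6],[0,0,0]],[[0,-0.7,1.1],[0,0,0]],[[0,-0.7,1.1],[0,0,0]]]'

```text
t: 36.87
ee_pos: [605.9, 121.5, -12.0]
orientation: [2.359, 2.074, 0.001]
ft_force: [-0.8, -0.2, 4.8]
width: 34.1
grasp_force: 30.0
```

Emit:
servo_tool --deltas '[[[0,0,0.2],[0,0,0]],[[0,0,0.3],[0,0,0]]]'

```text
t: 37.03
ee_pos: [606.0, 121.6, -12.0]
orientation: [2.359, 2.074, 0.001]
ft_force: [-2.8, -0.0, 8.5]
width: 34.2
grasp_force: 30.0
```

Emit:
servo_tool --deltas '[[[0,0,0],[0,0,0]],[[0,0,0],[0,0,0]],[[0,0,0],[0,0,0]],[[0,0,0],[0,0,0]]]' --grip -0.4

```text
t: 37.37
ee_pos: [605.5, 121.5, -13.2]
orientation: [-2.359, -2.075, 0.0]
ft_force: [0.3, -0.3, -0.5]
width: 57.2
grasp_force: 0.0
```

Emit:
servo_tool --deltas '[[[0,0,-15],[0,0,0]],[[0,0,-45],[0,0,0]],[[0,0,-85],[0,0,0]],[[0,0,-125],[0,0,0]],[[0,0,-160],[0,0,0]]]'

```text
t: 37.78
ee_pos: [605.8, 121.6, 150.2]
orientation: [2.358, 2.074, 0.002]
ft_force: [0.6, 0.8, 0.6]
width: 61.9
grasp_force: 0.0
```

Emit:
servo_tool --deltas '[[[0,0,-40],[0,0,0]],[[10,0,-80],[0,0,0]],[[10,0,-120],[0,0,0]],[[10,0,-150],[0,0,0]],[[10,0,-150],[0,0,0]]]'

```text
t: 38.2
ee_pos: [610.1, 132.3, 305.9]
orientation: [2.354, 2.071, 0.017]
ft_force: [0.5, -0.8, 0.7]
width: 61.5
grasp_force: 0.0
```

Run:
```python
from h import *
p=get_image('wrist');cv2.imwrite('pics/f.png',p['frame'])
disc(p,'coupon',14,22);disc(p,'thermometer',18,26);disc(p,'weight',90,105)
for q,h in(('jig',22),('press_plate',42),('hotplate',8)):
    for d in finder.silhouettes(q,p)[:1]: print(q,d['score'],rect(p,d['mask'],h))
p=get_image('scene');disc(p,'coupon',14,22);disc(p,'thermometer',18,28);disc(p,'weight',90,105)
```

```text
coupon 0.92 mean [605.4 119.6  17.7] mid [605.3 119.2] circ [605.4 119.1] 18.0 z95 19.1
thermometer 0.69 mean [598.3  61.4  21.9] mid [598.3  60.7] circ [598.2  60.8] 21.8 z95 23.3
thermometer 0.25 mean [605.6 119.8  18.6] mid [605.2 119.4] circ [605.6 119.4] 17.4 z95 19.1
weight 0.71 mean [588.4 -14.4  97.1] mid [588.3 -15.4] circ [587.8 -15.7] 13.0 z95 98.2
jig 0.55 (array([591.4,  15.5]), array([ 14.5, 117.7]), 84.1)
hotplate 0.9 (array([601.4,  13.1]), array([344.2, 301.1]), 89.7)
thermometer 0.68 mean [599.1  59.9  22.7] mid [599.4  60.2] circ [599.2  61. ] 22.5 z95 26.6
thermometer 0.52 mean [741.5 -31.5  22.2] mid [741.1 -11.3] circ [740.8 -11.3] 142.9 z95 12.7
weight 0.9 mean [590.8 -16.5  97.8] mid [589.8 -15.1] circ [589.8 -15.6] 13.0 z95 99.6
```

View pics/f.png

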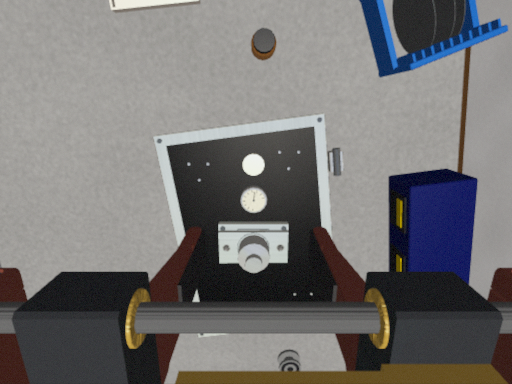

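The final picture shows jig (254,245), dial (254,200) and coupon (254,164) in a straight row, with gaps of about 19 mm on both sides of the dial. The weight is upright on the plate and the jar has not moved.

```bash
python3 -c "
from workcell import close_job;print(close_job())"
```

```text
the job is handed in; nothing more can be done
None
```

The press cure is set up and handed in at about 38 s: sandwich, press plate and weight are stacked on the jig, and the thermometer and coupon are in a row to its left with about 19 mm of bare glass on each side of the thermometer; the hand-in returned no verdict.

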